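# Set a lens carrier against its stop and lock the slotted cam screw

### The job

Slide the lens carrier along the rail right up against the end stop, then lock it there: take the large flat screwdriver from the tool block, feel its blade into the slot of the carrier's sunk lock screw with a light touch, and turn the screw clockwise fully home. Put the screwdriver back upright in its hole, seated on its shoulder, with the carrier still against the stop; press and turn gently so that slot and carrier are not damaged, and leave everything else on the bench where it is.

Things in the scene. Friction and masses are not known exactly. Their poses are not given: they have to be found in the camera images.
- rail: aluminium optical rail, 64 wide x 176 long, its top 20 above the bench, fixed down; origin on the bench under its middle; its y runs along the rail towards the end that bears the dark steel stop block (50 x 14, top 48 above the bench, its face 68 from the rail's middle), x across it, z up
- stop_face (a point): middle of the upper edge of the stop block's face that the carrier is to touch, 48 above the bench; the carrier's end face touches it when the carrier is home; axes as the rail's
- carrier_slide (a joint): travel of the carrier along the rail towards the stop, m: 0 = 80 mm short of the stop, 0.080 = against the stop (cannot go farther), the carrier's middle then 31 from the rail's middle. It slides with about 4 N of drag while unlocked
- carrier: lens carrier on the rail: aluminium saddle 54 across the rail x 74 along it, top 44 above the bench, its leading end 37 from its middle. Near the stop end stands the black lens frame, at the other end (20 from its middle) a round steel collar, 29 across, with the lock screw sunk in it. Origin at bench height under the saddle's middle, axes as the rail's
- lens_top (a point): middle of the top of the square lens frame, 108 above the bench, 24 from the carrier's middle towards the stop; axes as the rail's. The frame is 48 wide across the rail and 12 thick along it, from 60 to 108 above the bench; its faces look along y and can be pinched from above
- collar_mouth (a point): centre of the mouth of the collar that holds the lock screw, 54 above the bench; axes as the rail's. The mouth is 20 across, narrowing 3 deep to a bore 14 across; the screw's head face lies 6 below the mouth. The screw turns clockwise (from above) to lock, to a hard stop; this takes 0.05 to 0.1 N m. A blade rubbing on the head with under 8 N does not drag it round
- screw_head (a point): centre of the lock screw's head face, 48 above the bench; axes as the rail's, they do not turn with the screw. Head 13 across, with a slot 3.4 wide and 4 deep right across it. At the start the slot points between 0 and 35 degrees clockwise (from above) of the rail's y; this is not reported. At the locked stop it points 86 degrees clockwise of y, nearly across the rail
- cam_follower (a joint): how far the screw's cam has driven its follower down, which presses a sprung clamp shoe on the rail, m: 0 fully released, 0.00035 when the shoe meets the rail, 0.0006 fully locked (0.4 mm per radian of the screw, too little to tell from the reading where the slot points at the start)
- screwdriver: large flat-blade screwdriver, 137 long, 0.12 kg, standing blade down in the tool block; origin at the middle of the blade's tip edge, z up through the handle. Blade 12 wide (along x) and 1.8 thick (along y) for the lowest 6, thickening above; shaft 10 across; dark shoulder at 66 and grey six-sided handle from 70 to 134 above the tip, 26 across its flats, one pair of flats facing y (the other pairs at 60 degrees to it)
- blade_tip (a point): middle of the blade's tip edge; axes as the screwdriver's
- tool_block: wooden tool block 56 x 134, 73 high, fixed; origin under its middle, its three holes in a row along y. The screwdriver's hole is the one at +45 (18 across, 67 deep); a small screwdriver with a red handle (fixed, top 75 above the block) stands in the hole at -45, the middle hole is empty
- block_hole (a point): centre of the mouth of the screwdriver's hole, 73 above the bench; the screwdriver's shoulder rests there, its tip 7 above the bench
- petri_dish: clear petri dish, 87 across, 13 high; a bystander, origin under its middle
- white_bush: white plastic bush, 26 across, 20 high; a bystander, origin under its middle
- brass_weight: brass knob weight, 32 across, 42 high; a bystander, origin under its middle
- clear_block: clear acrylic block, 24 x 32 x 16; a bystander, origin under its middle
- tweezers: steel tweezers lying flat, 124 long; a bystander, origin under its middle

How it is judged:
On the way, in this order (a step that is already met when the one before it is completed fails the run):
1. the carrier is against the stop and the lock screw is still released (value of joint carrier_slide above 0.078 m and value of joint cam_follower below 0.00033 m), for 0.2 s.
2. the lock screw has been turned fully home with the screwdriver's blade in it, the carrier against the stop (value of joint carrier_slide above 0.078 m and value of joint cam_follower above 0.00055 m and horizontal distance between blade_tip and screw_head below 0.004 m and z of blade_tip in the frame of screw_head below -0.0015 m), for 0.1 s.
At the end, for the whole second after the job is handed in: The carrier is within 2 mm of the stop, the lock screw is turned to within about 7 degrees of its clockwise stop (follower past 0.55 mm), and the screwdriver stands released, upright within 7 degrees and at rest, in its own hole (within 8 mm of its centre, shoulder within 3 mm of the block's top) (value of joint carrier_slide above 0.078 m and value of joint cam_follower above 0.00055 m and horizontal distance between screwdriver and block_hole below 0.008 m and z of blade_tip in the frame of block_hole below -0.063 m and angle between screwdriver's own z axis and vertical below 0.12 rad and linear speed of screwdriver below 0.02 m/s); the robot touches nothing.
It fails at once if the screwdriver presses or twists on the carrier and its screw with more than 40 N (slot chewed up, screw overtightened) (contact force between screwdriver and carrier above 40 N).
It fails at once if a bystander on the bench is moved by more than 20 mm (distance of any of petri_dish, white_bush, brass_weight, clear_block, tweezers from where it was at the start of the episode above 0.02 m).
It also fails if it takes over 67 s, if anything falls off the work surface, if the arm or the gripper's body presses on something with over 40 N, if the wrist force passes 120 N, or if a joint passes its speed limit or range.

### The arm

A 6-joint arm with a two-finger parallel gripper is mounted at the origin on a cart in front of the work surface, level with it; the furniture and walls round the work are solid. World frame = base frame: x ahead of the robot, y to its left, z up, the work surface at z = 0. Lengths are in m, angles in rad, forces in N, time in s.
With the tool pointing down it reaches from about 0.35 to 0.875 m from the base axis. Payload 4.2 kg.
Tool frame: the origin (TCP) lies midway between the tips of the shut fingers; the grasp point (between the pads) lies behind it (manip.tcp_to_grasp is the x of the grasp point in the tool frame, in m); x points along the fingers, z is the direction in which the jaws open and shut, and the axes are right-handed (so a half turn about x gives the same grasp; the last joint's range is limited). The gripper opens to 87 mm and grips with 3 to 60 N. Pads are 19 mm wide; open, the fingers measure 117 mm over their backs; the gripper's body (75 mm by 190 mm) begins 51 mm behind the grasp point.
Start: joints at [-0.897, 0.385, 0.008, 0, -1.194, -0.259], TCP at [0.252, -0.572, 0.223] pointing down, gripper open.
Joint ranges: [-3.14, 3.14], [-1.21, 2.06], [-1.07, 1.41], [-3.16, 2.05], [-2.99, -0.16], [-3.1, 3.1]. Speed limits (rad/s): [2.79, 2.79, 3.14, 3.14, 3.14, 3.14].

### API

Orientations are given as a unit quaternion [w, x, y, z].
In Python, from station import status, optics, job, models, manip gives the robot as it stands. The module is installed in compiled form; this text tells all that it offers.
- The arm moves only by the tool play_rows, never from a script. Its argument "deltas" is one flat list of numbers, 6 for each row, row after row: the shift along the tool's x, y, z scaled (see below), then the turn, a rotation vector about the tool's x, y, z scaled (see below). In form: [x, y, z, ax, ay, az, x, y, z, ax, ay, az, ...]. A call has 1 to 8 rows; each row shifts and turns the commanded pose from where the row before left it, along the tool's axes as they then stand; what a row does not reach is not made up. The controller multiplies each number of a shift by 12 cm and each number of a turn by 45 degrees. A row lasts 1/8 s, in which the tool goes at most 62.5 mm and 10.7 degrees, less where a joint would pass 70% of its speed; a pose out of reach is approached as far as the arm can. A call with a number of a shift or a turn outside -1 to 1 is refused whole. A call with a gripper value outside its range is refused whole. "gripper" is the opening, from -1 (shut) to 1 (fully open), set as the call begins (left out, the last holds). The fingers move at their own pace and stop on an object; the grip force is fixed at half the most. Time passes only in rows, so rows that do not move let the fingers close. It gives the time, the measured TCP pose, the force and the opening at its end, in the units of the state.
- status.observe(): the state, without advancing time (a new reading comes with each control period).
- optics.read_camera(name): name is "side" or "top"; returns (picture, depth): 400x640x3 uint8, red, green, blue; 400x640 float32, m along the optical axis (not along the pixel's ray), 0 where there is no reading.
- optics.calibration(name): a dict with "fx", "fy", "cx", "cy" (pixels), "eye" and "orientation" of the camera in the world. Camera axes: x right, y up, looking along -z (the intrinsics and any distortion apply to the point x, -y, -z); pixel columns grow to the right and rows downward; lengths in m; the calibration is good to about 2 mm. A picture is of the moment at which its call begins. calibration takes no time and is no camera call.
- job.close_job(): hands the job in, once; it reports no verdict.
Trained networks look in the newest picture that a camera, given by its name, has taken for a name from the list of things; names that differ only in an ending like _2 or _b are one class to them, and where a whole thing is asked for, a point or a joint stands for the part that bears it (a point fixed in the world has none). Each returns a list of dicts, best first, with "conf" (0 to 1); they miss things now and then, are a little off and sometimes report something else, mostly with a low value. They report only what shows in the picture. A call takes as long as a camera call.
- models.silhouettes(camera, thing): "mask" (400x640 bool, what is visible of it) and "position" ([row, column] in pixels, amid what is visible of it).
The state is a dict: "time": time; "joint_pos": joint angles; "qd": joint speeds; "joint_efforts": joint torques, N m; "ee_pos": TCP position; "eef_rot": TCP orientation; "wrist_force": force on the tool from outside, world axes, zero at the start; "ft_torque": the same for the moment, N m; "finger_gap": opening from 0.0 (shut) to 1.0 (fully open).
Only numpy, scipy, OpenCV 4.12 (cv2) and the standard library are available. Lean on these libraries where they do the work, as an engineer would, in place of code of your own. Each camera call takes 0.05 s, during which the arm holds its last target.

## Working session

There is one attempt and no reset: what is moved stays moved. The work goes in short steps, Python scripts to look and compute and a tool call to move; the robot and the scene stay as the last step left them, time stands still between calls to the robot, and variables do not carry over. Pictures are saved under pics/ and viewed, and the job is handed in when it is done.

Besides the shell and the picture viewer there is one more tool, called after ">>>" as name(argument=value, ...), one argument or row to a line, values as JSON. play_rows: Moves the arm, as the interface text tells. Shifts and turns lie within -1 to 1; 1 stands for 12 cm of shift or 45 degrees of turn. Its arguments: {"type":"object","properties":{"deltas":{"type":"array","items":{"type":"number","minimum":-1,"maximum":1}},"gripper":{"type":"number"}},"required":["deltas"]}

```bash
mkdir -p pics; ls
cat > h.py <<'E'
import numpy as np, cv2
from station import status, optics, job, models, manip
from scipy.spatial.transform import Rotation as R
def rot(q): return R.from_quat([q[1],q[2],q[3],q[0]])
E
python3 - <<'E'
from h import *
s=status.observe()
for k,v in s.items(): print(k,v)
print(manip.tcp_to_grasp)
print(rot(s['eef_rot']).as_matrix().round(3))
for n in ['top','side']:
    p,d=optics.read_camera(n); c=optics.calibration(n); print(n,c)
    cv2.imwrite(f'pics/{n}0.png',p[:,:,::-1]); np.savez(f'{n}0.npz',p=p,d=d)
E
```

```text
pics
time 0.0
joint_pos [-8.97388073e-01  3.85601949e-01  6.64498047e-03 -4.97113963e-04
 -1.19402546e+00 -2.58634907e-01]
qd [ 0.00092715  0.00184209 -0.00059658 -0.00091043 -0.00068208  0.0015167 ]
joint_efforts [ 1.17932461e-03 -3.90664780e+01  1.87404907e+01  4.21990067e+00
  1.08454694e-02 -2.26276366e-04]
ee_pos [ 0.25165917 -0.57143953  0.22143999]
eef_rot [ 0.38678637 -0.59151949  0.38599083  0.59288454]
wrist_force [-0.44951742 -0.29454554  1.04004197]
ft_torque [ 0.04303152 -0.02769324 -0.05804655]
finger_gap 0.9971258803607351
-0.0187
[[-0.001 -0.915 -0.403]
 [ 0.002 -0.403  0.915]
 [-1.     0.     0.002]]
top {'fx': 388.4575384033937, 'fy': 388.4575384033937, 'cx': 317.4530264573433, 'cy': 191.2458665436186, 'eye': array([0.35789424, 0.13587218, 0.91820441]), 'orientation': array([ 0.74822959,  0.08743969, -0.07274636, -0.65361667])}
side {'fx': 422.7609076772844, 'fy': 422.7609076772844, 'cx': 323.532358725976, 'cy': 203.11510996371274, 'eye': array([ 0.50818028, -0.67283224,  0.55272915]), 'orientation': array([ 0.86182557,  0.50646771, -0.00485502, -0.02689933])}
```

View pics/top0.png

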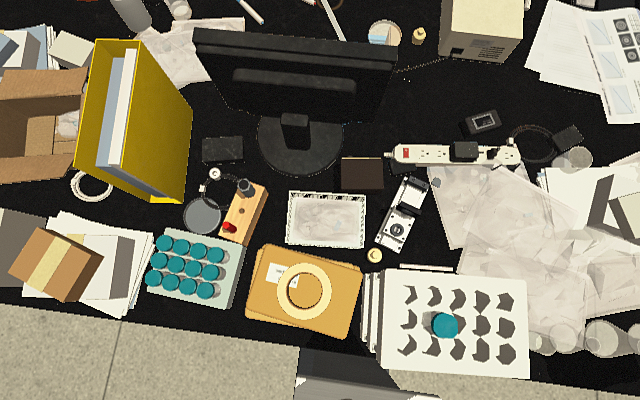

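View pics/side0.png

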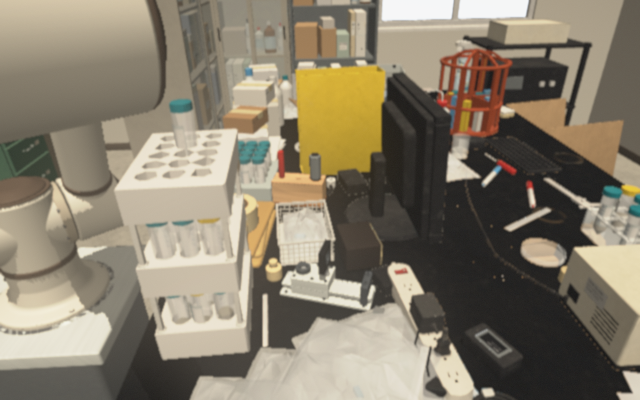

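```bash
cat >> h.py <<'E'
def ray(c,u,v):
    return rot(c['orientation']).apply([(u-c['cx'])/c['fx'],-(v-c['cy'])/c['fy'],-1.0])
def px(n,u,v,d):
    c=optics.calibration(n); return c['eye']+ray(c,u,v)*d
def pz(n,u,v,z):
    c=optics.calibration(n); r=ray(c,u,v); return c['eye']+r*(z-c['eye'][2])/r[2]
def cloud(n,d):
    c=optics.calibration(n); v,u=np.mgrid[0:400,0:640]
    P=np.stack([(u-c['cx'])/c['fx']*d,-(v-c['cy'])/c['fy']*d,-d],-1)
    return rot(c['orientation']).apply(P.reshape(-1,3)).reshape(400,640,3)+c['eye']
def proj(n,p):
    c=optics.calibration(n); q=rot(c['orientation']).inv().apply(np.array(p)-c['eye'])
    return np.stack([c['cx']+c['fx']*q[...,0]/-q[...,2], c['cy']-c['fy']*q[...,1]/-q[...,2]],-1)
E
python3 - <<'E'
from h import *
for n in ['top','side']:
    z=np.load(f'{n}0.npz'); P=cloud(n,z['d']); np.save(f'{n}P.npy',P)
    for t in ['rail','carrier','screw_head','collar_mouth','lens_top','screwdriver','tool_block','petri_dish','white_bush','brass_weight','clear_block','tweezers']:
        for m in models.silhouettes(n,t)[:2]:
            k=m['mask']&(z['d']>0); r,c=m['position']
            print(n,t,round(m['conf'],2),np.round(m['position']),m['mask'].sum(),P[k].mean(0).round(3) if k.any() else None,'zmax',np.percentile(P[k][:,2],[5,95]).round(3) if k.any() else None)
p=cv2.imread('pics/top0.png')
cv2.imwrite('pics/topz1.png',cv2.resize(p[160:280,360:460],None,fx=6,fy=6,interpolation=cv2.INTER_CUBIC)[:600])
cv2.imwrite('pics/topz2.png',cv2.resize(p[155:255,170:300],None,fx=6,fy=6,interpolation=cv2.INTER_CUBIC))
p=cv2.imread('pics/side0.png')
cv2.imwrite('pics/sidez1.png',cv2.resize(p[220:320,260:390],None,fx=6,fy=6,interpolation=cv2.INTER_CUBIC))
E
```

```text
top rail 0.91 [214. 400.] 2127 [ 0.535 -0.032  0.036] zmax [0.004 0.107]
top carrier 0.89 [221. 400.] 927 [ 0.512 -0.024  0.057] zmax [0.036 0.108]
top carrier 0.48 [217. 243.] 1646 [0.476 0.321 0.069] zmax [0.021 0.107]
top screw_head 0.69 [220. 399.] 961 [ 0.512 -0.024  0.056] zmax [0.029 0.108]
top collar_mouth 0.81 [221. 396.] 972 [ 0.512 -0.025  0.057] zmax [0.029 0.108]
top lens_top 0.6 [219. 399.] 955 [ 0.512 -0.025  0.057] zmax [0.033 0.108]
top screwdriver 0.81 [187. 248.] 206 [0.525 0.314 0.128] zmax [0.086 0.145]
top tool_block 0.66 [218. 242.] 1735 [0.476 0.322 0.067] zmax [0.014 0.105]
top petri_dish 0.84 [217. 202.] 1029 [0.469 0.436 0.003] zmax [-0.001  0.012]
top white_bush 0.67 [173. 215.] 127 [0.574 0.42  0.016] zmax [0.002 0.023]
top brass_weight 0.65 [171. 212.] 111 [0.573 0.42  0.017] zmax [0.008 0.023]
top brass_weight 0.48 [254. 373.] 172 [0.431 0.022 0.028] zmax [0.013 0.041]
top tweezers 0.58 [266. 424.] 189 [ 0.422 -0.103  0.004] zmax [0.    0.008]
side rail 0.68 [288. 325.] 3083 [ 0.536 -0.053  0.032] zmax [0.005 0.093]
side rail 0.49 [310. 378.] 82 [ 0.626
[... 272 characters left out ...]
de collar_mouth 0.74 [318. 266.] 201 [ 0.422 -0.107  0.005] zmax [0.001 0.008]
side collar_mouth 0.69 [270. 273.] 264 [0.432 0.008 0.021] zmax [0.003 0.04 ]
side lens_top 0.68 [276. 317.] 1536 [ 0.513 -0.045  0.048] zmax [0.012 0.107]
side screwdriver 0.78 [165. 316.] 333 [0.527 0.318 0.108] zmax [0.067 0.144]
side tool_block 0.91 [189. 295.] 1742 [0.478 0.308 0.057] zmax [0.014 0.114]
side white_bush 0.36 [272. 275.] 298 [0.433 0.01  0.02 ] zmax [0.001 0.04 ]
side brass_weight 0.82 [269. 274.] 298 [0.433 0.01  0.021] zmax [0.002 0.04 ]
side brass_weight 0.2 [277. 317.] 1524 [ 0.514 -0.044  0.048] zmax [0.013 0.107]
side tweezers 0.77 [322. 264.] 237 [ 0.422 -0.11   0.004] zmax [0.001 0.008]
```

View pics/topz1.png

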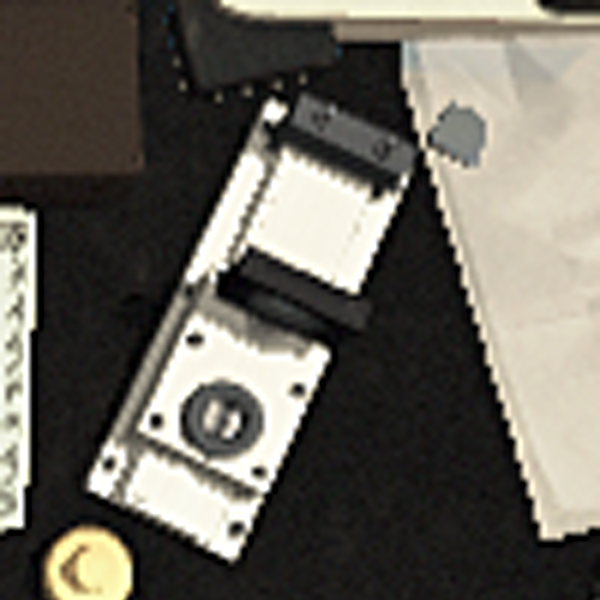

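View pics/topz2.png

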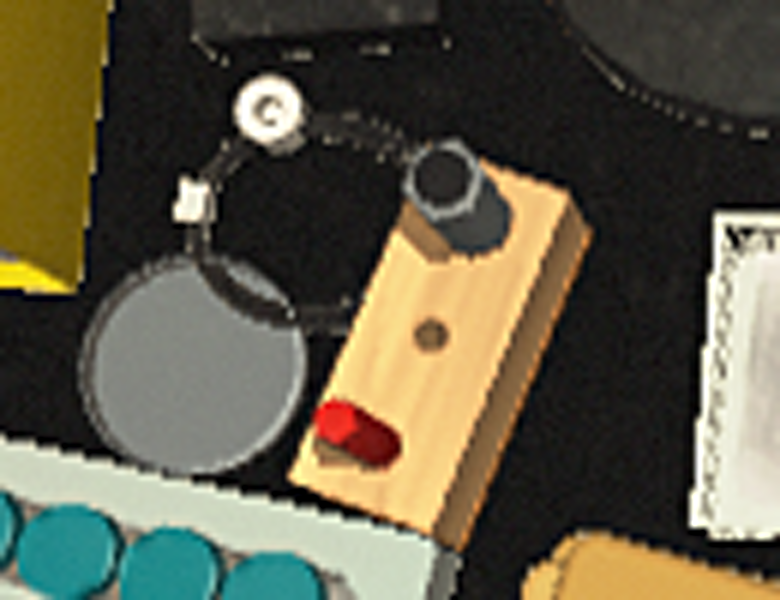

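View pics/sidez1.png

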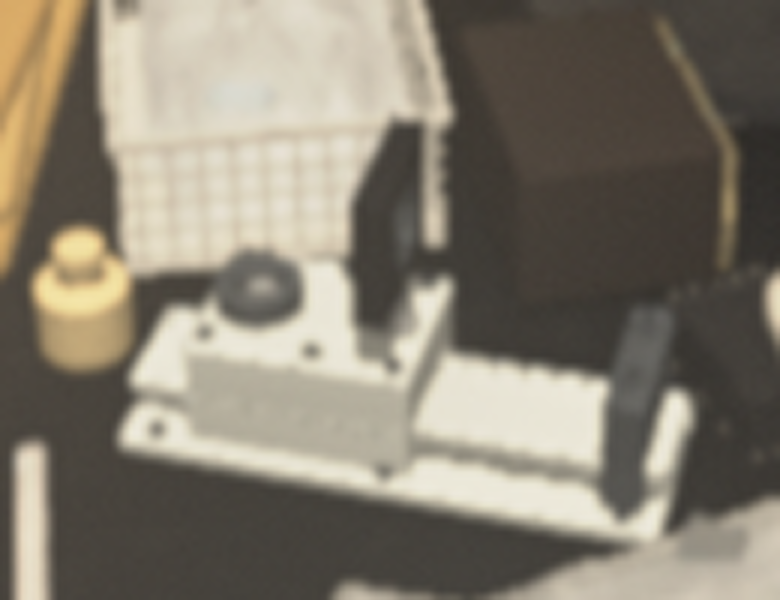

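Run:
```python
from h import *
P=np.load('topP.npy'); 
v,u=np.mgrid[0:400,0:640]
box=(u>370)&(u<432)&(v>170)&(v<260)
def rect(sel,name):
    pts=P[sel][:,:2].astype(np.float32)
    r=cv2.minAreaRect(pts*1000); print(name,len(pts),P[sel].mean(0).round(4),np.round(r[0],1),np.round(r[1],1),round(r[2],2))
Z=P[...,2]
k=box&(Z>.1)&(Z<.116); rect(k,'lens')
k=box&(Z>.038)&(Z<.062)&(v<192)&(u>400); rect(k,'stop')
k=box&(Z>.038)&(Z<.062)&(v>195); rect(k,'saddle')
k=box&(Z>.003)&(Z<.03); rect(k,'railall')
b2=(u>215)&(u<272)&(v>175)&(v<255)
k=b2&(Z>.068)&(Z<.078); rect(k,'block')
k=b2&(Z>.135)&(Z<.148)&(v<200); rect(k,'driver top')
print(np.sort(Z[b2&(v<200)])[-60:].round(3))
k=b2&(Z>.135)&(Z<.15)
# pixel-based
for nm,uv,z in [('collar',(222/6+360,418/6+160),.054),('stopL',(303/6+360,95/6+160),.048),('stopR',(417/6+360,150/6+160),.048),
 ('lensL',(248/6+360,250/6+160),.108),('lensR',(372/6+360,310/6+160),.108),('drvtop',(443/6+170,180/6+155),.141),('midhole',(431/6+170,336/6+155),.073),('redtop',(337/6+170,420/6+155),.148)]:
    print(nm,pz('top',uv[0]-.4,uv[1]-.4,z).round(4))
```

```text
lens 146 [ 0.5336 -0.034   0.1072] [534.3 -34.3] [47.2 12.5] 70.61
stop 151 [ 0.6083 -0.0599  0.047 ] [609.5 -60.4] [49.7 15. ] 71.23
saddle 688 [ 0.5009 -0.0208  0.0454] [482.7 -16. ] [ 54.1 133.8] 70.21
railall 1268 [ 0.5476 -0.0301  0.0145] [538.2 -34.9] [218.6 146.3] 5.49
block 1203 [0.4784 0.3262 0.073 ] [470.4 331.3] [ 56.9 165.3] 77.62
driver top 139 [0.5284 0.3171 0.142 ] [528.9 317.7] [27.9 24.8] 52.95
[0.143 0.143 0.143 0.143 0.144 0.144 0.144 0.144 0.144 0.144 0.144 0.144
 0.144 0.144 0.144 0.144 0.144 0.144 0.144 0.144 0.144 0.144 0.144 0.144
 0.145 0.145 0.145 0.145 0.145 0.145 0.145 0.145 0.145 0.145 0.145 0.145
 0.145 0.145 0.145 0.145 0.145 0.145 0.145 0.145 0.145 0.145 0.146 0.146
 0.146 0.146 0.146 0.146 0.146 0.147 0.147 0.918 0.918 0.918 0.918 0.918]
collar [ 0.4932 -0.0191  0.054 ]
stopL [ 0.6233 -0.04    0.048 ]
stopR [ 0.6073 -0.0851  0.048 ]
lensL [ 0.5456 -0.0132  0.108 ]
lensR [ 0.5299 -0.0583  0.108 ]
drvtop [0.5295 0.3177 0.141 ]
midhole [0.4855 0.3275 0.073 ]
redtop [0.442  0.3365 0.148 ]
```

Run:
```python
from h import *
H={}
for n in ['top','side']:
    P=np.load(f'{n}P.npy').reshape(-1,3); d=np.load(f'{n}0.npz')['d'].reshape(-1)
    P=P[(d>0)]
    for p in P:
        i=int(np.floor(p[0]/.04)); j=int(np.floor(p[1]/.04))
        if 2<=i<22 and -17<=j<16 : H[i,j]=max(H.get((i,j),-1),p[2])
print('      '+' '.join('%4d'%(j*40) for j in range(15,-18,-1)))
for i in range(21,1,-1): print('%4d: '%(i*40)+' '.join('%4d'%(H[i,j]*1000) if (i,j) in H else '   .' for j in range(15,-18,-1)))
p=cv2.imread('pics/top0.png')
cv2.imwrite('pics/hex.png',cv2.resize(p[172:202,228:262],None,fx=16,fy=16,interpolation=cv2.INTER_CUBIC))
cv2.imwrite('pics/col.png',cv2.resize(p[218:242,384:410],None,fx=20,fy=20,interpolation=cv2.INTER_CUBIC))
```

```text
600  560  520  480  440  400  360  320  280  240  200  160  120   80   40    0  -40  -80 -120 -160 -200 -240 -280 -320 -360 -400 -440 -480 -520 -560 -600 -640 -680
 840:   75   92   91   73    .    .    .    .    2    2    1    3    3    2    2    3    4    4    3    4    3    4    5    5    4    3  102  101   83   73    4    3    .
 800:   60   75   76   62   45    .    .    .    .    .    0    1    2    2    2    4    4    3    4    3   31   33   32    3   17   12   29   99   85   73    3    1    .
 760:    .   61   51   41    3  319  319  319  320  320  319  320  320  320  319    4    4    4    3    6   34   33   32   18   14   31   31   97   85    5   11    3    .
 720:    .  303  302  303    4  320  320  320  320  320  320  319  319  320  318    5    4    5    3    4   33   34   35   34    4   72   73    .    4   25   28    .    .
 680:    .  302  291  302    4  310  312  313  312  306  269  270  269  264    4   30   40   37   37   74   74   84   53   36   30   74   73   71   29   30   31    .    .
 640:    .  302  293  302   37   37   36   32   20  172  172  169   58   62   63 
[... 1783 characters left out ...]
3    3    .    .
 200:   22   24   22    3    4    3    4    4    3    3    3    3    4    3    3    3    1    1    2    2    2    2    2    0    3    4    3    3    3    5    2    .    .
 160:    .    .    .    .    .    .    .    .    .    .    .    .    .    .    .  339  343    .    .    .    .    .    .    .    .    .    .    .    .    .    .    .    .
 120:    .    .    .    .    .    .    .    .    .    .    .    0    4  205  273  308  343    4    4    2    0    .    .    .    .    .    .    .    .    .    .    .    .
  80:    .    .    .    . -814    .    .    .    .    .    .    0    3    3  114  304  336   12    2    2    1    .    .    .    .    .    .    .    .    .    .    .    .
```

View pics/hex.png

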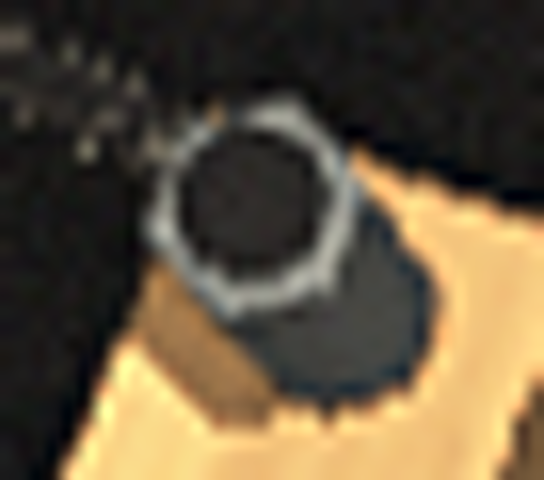

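View pics/col.png

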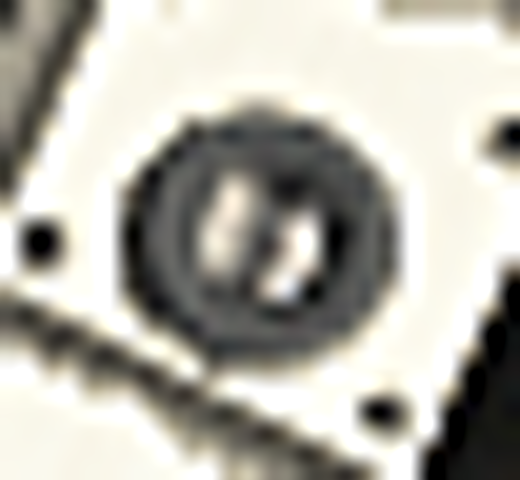

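```bash
cat >> h.py <<'E'
def Rdown(deg):
    a=np.radians(deg); z=np.array([np.cos(a),np.sin(a),0]); x=np.array([0,0,-1.]); y=np.cross(z,x)
    return np.stack([x,y,z],1)
def plan(pos,yaw,n=None,start=None):
    """rows from measured pose (or start=(p,R)) to TCP pos, jaw yaw deg; rotations spread evenly"""
    if start is None:
        s=status.observe(); p=np.array(s['ee_pos']); M=rot(s['eef_rot']).as_matrix()
    else: p,M=start
    pos=np.array(pos,float); T=Rdown(yaw); rv=R.from_matrix(M.T@T).as_rotvec()
    need=max(np.linalg.norm(pos-p)/.060, np.degrees(np.linalg.norm(rv))/10.4,1)
    n=n or int(np.ceil(need)); out=[]
    for i in range(n):
        d=M.T@((pos-p)/n)/.12; t=rv/n/np.radians(45)
        out+= [round(float(v),3) for v in np.r_[d,t]]
        M=M@R.from_rotvec(rv/n).as_matrix()
    print(n,'rows',out); return pos,T
def pose():
    s=status.observe(); M=rot(s['eef_rot']).as_matrix()
    print('t %.2f'%s['time'],np.round(s['ee_pos'],4),'yaw %.2f'%np.degrees(np.arctan2(M[1,2],M[0,2])),'tilt',M[:2,0].round(4),'F',np.round(s['wrist_force'],2),'T',np.round(s['ft_torque'],2),'gap %.4f'%(s['finger_gap']*.087),'j',np.round(s['joint_pos'],2))
    return s
E
python3 - <<'E'
from h import *
pose()
a=plan([.534,-.571,.28],160.7)
plan([.534,-.034,.28],160.7,start=a)
E
```

```text
t 1.30 [ 0.2519 -0.572   0.2225] yaw 113.77 tilt [-0.  0.] F [-0.59  0.26 -0.22] T [ 0.07 -0.    0.  ] gap 0.0869 j [-0.9   0.38  0.01 -0.   -1.19 -0.26]
5 rows [-0.096, -0.431, -0.188, -0.209, 0.0, 0.0, -0.096, -0.395, -0.256, -0.209, 0.0, 0.0, -0.096, -0.348, -0.317, -0.209, 0.0, 0.0, -0.096, -0.291, -0.369, -0.209, 0.0, 0.0, -0.096, -0.227, -0.412, -0.209, 0.0, 0.0]
9 rows [0.0, -0.469, 0.164, 0.0, 0.0, 0.0, 0.0, -0.469, 0.164, 0.0, 0.0, 0.0, 0.0, -0.469, 0.164, 0.0, 0.0, 0.0, 0.0, -0.469, 0.164, 0.0, 0.0, 0.0, 0.0, -0.469, 0.164, 0.0, 0.0, 0.0, 0.0, -0.469, 0.164, 0.0, 0.0, 0.0, 0.0, -0.469, 0.164, 0.0, 0.0, 0.0, 0.0, -0.469, 0.164, 0.0, 0.0, 0.0, 0.0, -0.469, 0.164, 0.0, 0.0, 0.0]
```

>>> play_rows(
  deltas=[-0.096,-0.431,-0.188,-0.209,0.0,0.0,-0.096,-0.395,-0.256,-0.209,0.0,0.0,-0.096,-0.348,-0.317,-0.209,0.0,0.0,-0.096,-0.291,-0.369,-0.209,0.0,0.0,-0.096,-0.227,-0.412,-0.209,0.0,0.0],
  gripper=1,
)

```text
time: 1.92
ee_pos: [0.5358, -0.5706, 0.2807]
eef_rot: [-0.116, 0.698, -0.116, -0.697]
wrist_force: [2.0, -0.5, 1.1]
finger_gap: 0.997
```

>>> play_rows(
  deltas=[0.0,-0.469,0.164,0.0,0.0,0.0,0.0,-0.469,0.164,0.0,0.0,0.0,0.0,-0.469,0.164,0.0,0.0,0.0,0.0,-0.469,0.164,0.0,0.0,0.0,0.0,-0.469,0.164,0.0,0.0,0.0,0.0,-0.469,0.164,0.0,0.0,0.0,0.0,-0.469,0.164,0.0,0.0,0.0],
)

```text
time: 2.8
ee_pos: [0.5334, -0.1516, 0.2804]
eef_rot: [-0.118, 0.697, -0.118, -0.697]
wrist_force: [0.6, 0.2, -0.0]
finger_gap: 0.999
```

Run:
```python
from h import *
pose()
for n in ['top','side']:
    p,d=optics.read_camera(n); cv2.imwrite(f'pics/{n}1.png',p[:,:,::-1])
plan([.534,-.034,.28],160.7)
```

```text
t 2.80 [ 0.5334 -0.1516  0.2804] yaw 160.79 tilt [ 0.0007 -0.    ] F [ 0.62  0.16 -0.03] T [ 0.02 -0.03 -0.03] gap 0.0869 j [ 0.02  0.23 -0.07  0.   -1.27 -0.35]
2 rows [0.004, -0.454, 0.153, 0.005, -0.001, 0.001, 0.004, -0.453, 0.155, 0.005, -0.001, 0.001]
```

View pics/side1.png

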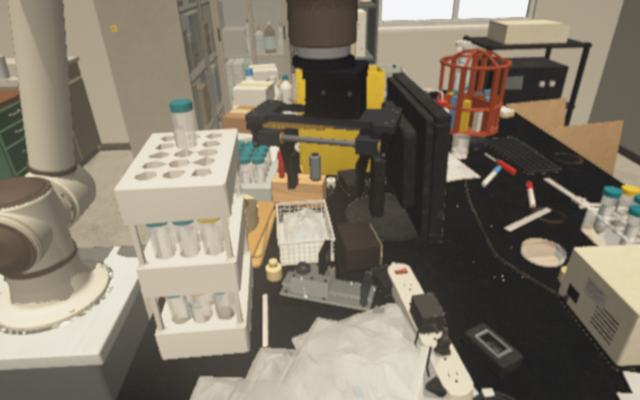

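View pics/top1.png

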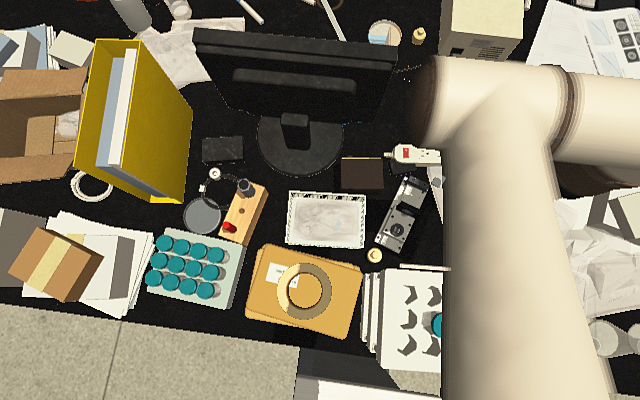

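>>> play_rows(
  deltas=[0.004,-0.454,0.153,0.005,-0.001,0.001,0.004,-0.453,0.155,0.005,-0.001,0.001,0.45,0,0,0,0,0],
)

```text
time: 3.28
ee_pos: [0.5382, -0.0355, 0.229]
eef_rot: [-0.12, 0.701, -0.118, -0.694]
wrist_force: [0.5, -0.2, -1.9]
finger_gap: 1.001
```

Run:
```python
from h import *
pose()
for n in ['top','side']:
    p,d=optics.read_camera(n); cv2.imwrite(f'pics/{n}2.png',p[:,:,::-1]); P=cloud(n,d)
    k=(d>0)&(P[...,2]>.25)&(P[...,0]>.1)&(P[...,0]<.6)&(P[...,1]<.3)&(P[...,1]>-.35)
    Q=P[k]
    for x in np.arange(.1,.6,.04):
        q=Q[(Q[:,0]>x)&(Q[:,0]<x+.04)]
        q=q[(q[:,2]>.4)]
        if len(q): print(n,round(x,2),'y',np.percentile(q[:,1],[0,100]).round(3),'z',q[:,2].min().round(3),q[:,2].max().round(3))
```

```text
t 3.27 [ 0.5382 -0.0355  0.229 ] yaw 160.65 tilt [0.01   0.0005] F [ 0.5  -0.22 -1.88] T [0.02 0.03 0.02] gap 0.0871 j [ 0.24  0.23 -0.2   0.   -1.13 -0.57]
top 0.26 y [0.079 0.119] z 0.627 0.677
top 0.3 y [0.028 0.125] z 0.607 0.68
top 0.34 y [0.041 0.133] z 0.589 0.659
top 0.38 y [0.051 0.14 ] z 0.571 0.638
top 0.42 y [0.064 0.178] z 0.527 0.615
top 0.46 y [-0.063  0.188] z 0.401 0.597
top 0.5 y [-0.076  0.188] z 0.4 0.599
top 0.54 y [-0.076  0.095] z 0.545 0.599
side 0.42 y [0.087 0.162] z 0.493 0.508
side 0.46 y [-0.068  0.161] z 0.4 0.516
side 0.5 y [-0.085 -0.042] z 0.4 0.517
side 0.54 y [-0.084 -0.035] z 0.4 0.517
```

View pics/side2.png

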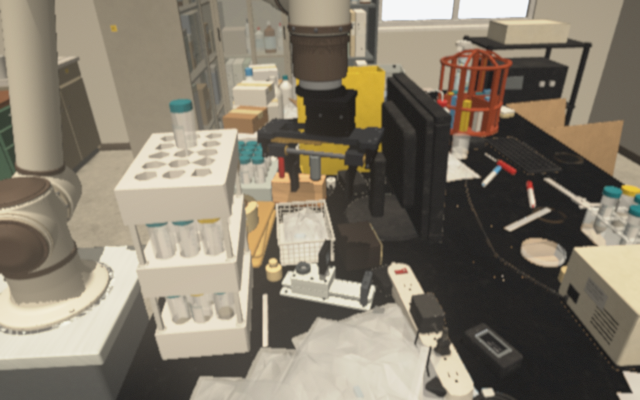

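View pics/top2.png

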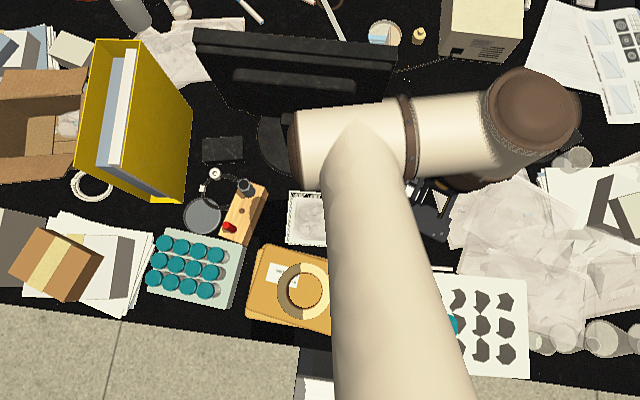

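Run:
```python
from h import *
a=plan([.5343,-.0342,.13],160.7)
plan([.5343,-.0342,.077],160.7,n=2,start=a)
```

```text
2 rows [0.374, -0.023, -0.013, -0.004, 0.008, -0.004, 0.375, -0.022, -0.011, -0.004, 0.008, -0.004]
2 rows [0.221, 0.0, 0.0, 0.0, 0.0, 0.0, 0.221, 0.0, 0.0, 0.0, 0.0, 0.0]
```

>>> play_rows(
  deltas=[0.36,0,0,0,0,0,0.375,0,0,0,0,0,0,0,0,0,0,0],
)

```text
time: 3.75
ee_pos: [0.5331, -0.04, 0.1354]
eef_rot: [0.12, -0.694, 0.123, 0.699]
wrist_force: [1.1, 0.1, 0.4]
finger_gap: 0.998
```

Run:
```python
from h import *
pose()
plan([.5343,-.0342,.077],160.7,n=2)
p,d=optics.read_camera('side'); cv2.imwrite('pics/sidez3.png',cv2.resize(p[180:320,220:410,::-1],None,fx=4,fy=4))
```

```text
t 3.75 [ 0.5331 -0.04    0.1354] yaw 160.25 tilt [-0.0082 -0.0025] F [1.06 0.1  0.44] T [-0.03  0.05 -0.03] gap 0.0868 j [ 0.23  0.32 -0.33  0.   -0.93 -0.57]
2 rows [0.243, -0.026, 0.002, -0.005, 0.004, -0.003, 0.243, -0.025, 0.003, -0.005, 0.004, -0.003]
```

View pics/sidez3.png

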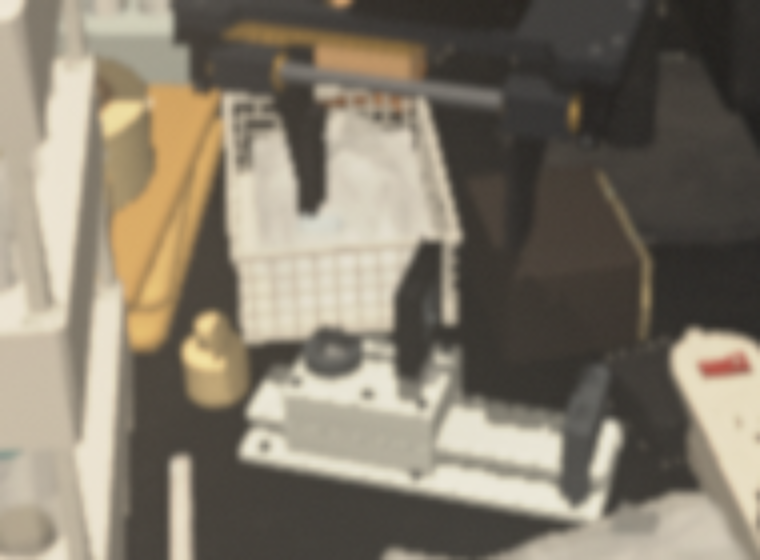

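>>> play_rows(
  deltas=[0.24,-0.026,0.002,-0.005,0.004,-0.003,0.243,-0.025,0.003,-0.005,0.004,-0.003,0,0,0,0,0,0],
)

```text
time: 4.18
ee_pos: [0.5367, -0.0331, 0.08]
eef_rot: [-0.119, 0.699, -0.117, -0.695]
wrist_force: [-0.1, -0.2, 0.1]
finger_gap: 0.999
```

Run:
```python
from h import *
pose()
```

```text
t 4.17 [ 0.5367 -0.0331  0.08  ] yaw 160.79 tilt [0.0056 0.0009] F [-0.14 -0.24  0.14] T [-0.02  0.1  -0.03] gap 0.0869 j [ 0.24  0.39 -0.4   0.   -0.78 -0.58]
```

>>> play_rows(
  deltas=[0,0,0,0,0,0,0,0,0,0,0,0,0,0,0,0,0,0,0,0,0,0,0,0,0,0,0,0,0,0],
  gripper=-1,
)

```text
time: 4.8
ee_pos: [0.536, -0.0327, 0.0791]
eef_rot: [-0.119, 0.699, -0.117, -0.695]
wrist_force: [-0.3, 0.2, -0.3]
finger_gap: 0.516
```

Run:
```python
from h import *
pose()
```

```text
t 4.80 [ 0.536  -0.0327  0.0791] yaw 160.79 tilt [0.0056 0.0014] F [-0.32  0.23 -0.31] T [-0.02  0.09 -0.02] gap 0.0449 j [ 0.24  0.39 -0.4  -0.   -0.78 -0.58]
```

>>> play_rows(
  deltas=[0,0,0,0,0,0,0,0,0,0,0,0],
)

```text
time: 5.05
ee_pos: [0.5359, -0.0327, 0.0789]
eef_rot: [-0.119, 0.699, -0.117, -0.695]
wrist_force: [-0.2, -0.8, 0.6]
finger_gap: 0.285
```

Run:
```python
from h import *
pose()
```

```text
t 5.05 [ 0.5359 -0.0327  0.0789] yaw 160.79 tilt [0.0053 0.0013] F [-0.17 -0.82  0.63] T [ 0.03  0.09 -0.04] gap 0.0248 j [ 0.24  0.39 -0.4  -0.   -0.78 -0.58]
```

>>> play_rows(
  deltas=[0,0,0,0,0,0,0,0,0,0,0,0,0,0,0,0,0,0],
)

```text
time: 5.42
ee_pos: [0.5358, -0.0327, 0.0789]
eef_rot: [-0.119, 0.699, -0.117, -0.696]
wrist_force: [-1.1, 0.8, 0.7]
finger_gap: 0.131
```

Run:
```python
from h import *
pose()
```

```text
t 5.42 [ 0.5358 -0.0327  0.0789] yaw 160.79 tilt [0.0051 0.0014] F [-1.12  0.84  0.65] T [0.22 0.28 0.  ] gap 0.0114 j [ 0.24  0.39 -0.4  -0.   -0.78 -0.58]
```

>>> play_rows(
  deltas=[0,0,-0.08,0,0,0,0,0,-0.08,0,0,0,0,0,-0.08,0,0,0,0,0,-0.08,0,0,0,0,0,-0.08,0,0,0,0,0,0,0,0,0],
)

```text
time: 6.18
ee_pos: [0.5819, -0.0486, 0.079]
eef_rot: [-0.119, 0.699, -0.117, -0.695]
wrist_force: [0.3, 0.5, -0.2]
finger_gap: 0.13
```

>>> play_rows(
  deltas=[0,0,-0.02,0,0,0,0,0,-0.02,0,0,0,0,0,0,0,0,0],
)

```text
time: 6.55
ee_pos: [0.5855, -0.0499, 0.0789]
eef_rot: [-0.119, 0.699, -0.117, -0.696]
wrist_force: [-2.4, 3.2, 0.4]
finger_gap: 0.132
```

Run:
```python
from h import *
pose()
p,d=optics.read_camera('side'); cv2.imwrite('pics/sidez4.png',cv2.resize(p[180:320,220:410,::-1],None,fx=4,fy=4))
```

```text
t 6.55 [ 0.5855 -0.0499  0.0789] yaw 160.79 tilt [0.0047 0.0016] F [-2.44  3.18  0.45] T [ 0.95  0.89 -0.03] gap 0.0115 j [ 0.19  0.46 -0.27 -0.   -0.83 -0.52]
```

View pics/sidez4.png

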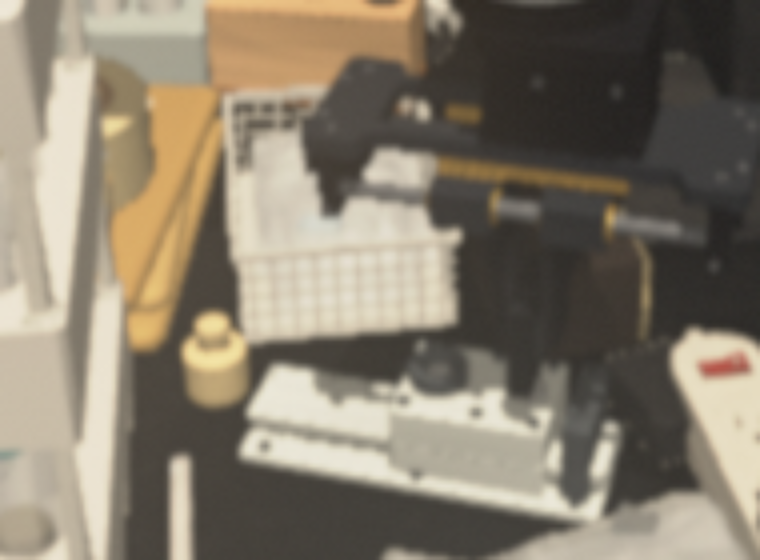

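>>> play_rows(
  deltas=[0,0,-0.015,0,0,0,0,0,-0.015,0,0,0,0,0,-0.015,0,0,0],
)

```text
time: 6.98
ee_pos: [0.5907, -0.0518, 0.079]
eef_rot: [-0.119, 0.699, -0.117, -0.696]
wrist_force: [-3.3, 5.3, -1.5]
finger_gap: 0.132
```

>>> play_rows(
  deltas=[0,0,-0.01,0,0,0],
)

```text
time: 7.1
ee_pos: [0.592, -0.0522, 0.079]
eef_rot: [-0.119, 0.699, -0.117, -0.696]
wrist_force: [-2.6, 4.9, -1.7]
finger_gap: 0.128
```

>>> play_rows(
  deltas=[0,0,-0.01,0,0,0],
)

```text
time: 7.22
ee_pos: [0.5921, -0.0523, 0.079]
eef_rot: [-0.119, 0.698, -0.117, -0.696]
wrist_force: [-6.0, 6.7, 0.9]
finger_gap: 0.13
```

>>> play_rows(
  deltas=[0,0,-0.008,0,0,0],
)

```text
time: 7.35
ee_pos: [0.5921, -0.0523, 0.0789]
eef_rot: [-0.119, 0.697, -0.117, -0.697]
wrist_force: [-8.4, 8.8, 3.1]
finger_gap: 0.132
```

>>> play_rows(
  deltas=[0,0,-0.008,0,0,0],
)

```text
time: 7.48
ee_pos: [0.5921, -0.0524, 0.0789]
eef_rot: [0.119, -0.697, 0.117, 0.698]
wrist_force: [-9.5, 10.7, 5.8]
finger_gap: 0.131
```

>>> play_rows(
  deltas=[0,0,0.02,0,0,0,0,0,0,0,0,0],
)

```text
time: 7.72
ee_pos: [0.5921, -0.0523, 0.079]
eef_rot: [-0.119, 0.699, -0.117, -0.696]
wrist_force: [-5.0, 4.3, -0.5]
finger_gap: 0.13
```

>>> play_rows(
  deltas=[0,0,0,0,0,0,0,0,0,0,0,0,0,0,0,0,0,0],
  gripper=0.0,
)

```text
time: 8.1
ee_pos: [0.5938, -0.053, 0.0799]
eef_rot: [-0.119, 0.7, -0.117, -0.695]
wrist_force: [0.0, 0.3, 0.8]
finger_gap: 0.386
```

Run:
```python
from h import *
pose()
plan([.59,-.052,.32],160.7)
```

```text
t 8.10 [ 0.5938 -0.053   0.0799] yaw 160.79 tilt [0.0078 0.001 ] F [0.04 0.26 0.81] T [-0.02  0.09 -0.02] gap 0.0336 j [ 0.18  0.47 -0.25  0.   -0.84 -0.52]
5 rows [-0.4, -0.001, 0.004, 0.0, -0.002, 0.001, -0.4, -0.001, 0.004, 0.0, -0.002, 0.001, -0.4, -0.0, 0.005, 0.0, -0.002, 0.001, -0.4, 0.0, 0.005, 0.0, -0.002, 0.001, -0.4, 0.0, 0.006, 0.0, -0.002, 0.001]
```

>>> play_rows(
  deltas=[-0.4,0,0.004,0,-0.002,0.001,-0.4,0,0.004,0,-0.002,0.001,-0.4,0,0.005,0,-0.002,0.001,-0.4,0,0.005,0,-0.002,0.001,-0.4,0,0.006,0,-0.002,0.001],
)

```text
time: 8.72
ee_pos: [0.5896, -0.0522, 0.3215]
eef_rot: [0.118, -0.697, 0.118, 0.698]
wrist_force: [0.6, -0.7, 0.1]
finger_gap: 0.498
```

Run:
```python
from h import *
pose()
p=cv2.imread('pics/top0.png').astype(float)
g=p.mean(2)
def hexpts(cx,cy,yaw,ap,z,n=12):
    # yaw = direction of one flat normal
    out=[]
    for k in range(6):
        a=np.radians(yaw+60*k); nrm=np.array([np.cos(a),np.sin(a)]); t=np.array([-nrm[1],nrm[0]])
        for s in np.linspace(-.5,.5,n): out.append(np.r_[np.array([cx,cy])+nrm*ap+t*s*2*ap*np.tan(np.pi/6),z])
    return np.array(out)
def samp(q):
    return cv2.remap(g.astype(np.float32),q[:,0].astype(np.float32)[None],q[:,1].astype(np.float32)[None],cv2.INTER_LINEAR)[0]
best=[]
for z in [.141]:
  for yaw in range(0,60,3):
    b=(-1e9,)
    for cx in np.arange(.522,.537,.001):
      for cy in np.arange(.310,.326,.001):
        i=samp(proj('top',hexpts(cx,cy,yaw,.0117,z))); o=samp(proj('top',hexpts(cx,cy,yaw,.0145,z)))
        sc=np.minimum(i,200).mean()-o.mean()*0.6
        if sc>b[0]: b=(sc,cx,cy)
    print(yaw,np.round(b,3))
```

```text
t 8.72 [ 0.5896 -0.0522  0.3215] yaw 160.77 tilt [-0.0016 -0.    ] F [ 0.65 -0.73  0.14] T [ 0.04 -0.03 -0.01] gap 0.0433 j [ 0.18  0.28  0.1  -0.   -1.39 -0.52]
0 [76.994  0.53   0.318]
3 [77.581  0.53   0.318]
6 [77.714  0.53   0.318]
9 [78.463  0.53   0.318]
12 [80.422  0.53   0.318]Traceback (most recent call last):
  File "<stdin>", line 20, in <module>
  File "h.py", line 16, in proj
    c=optics.calibration(n); q=rot(c['orientation']).inv().apply(np.array(p)-c['eye'])
ValueError: time passes only in moves, steps and waits
```

Odd limit on calls; cache the calibration.

```bash
cat >> h.py <<'E'
import pickle,os
if not os.path.exists('cal.pkl'): pickle.dump({n:dict(optics.calibration(n)) for n in ('top','side')},open('cal.pkl','wb'))
CAL=pickle.load(open('cal.pkl','rb'))
class _O:
    calibration=staticmethod(lambda n:CAL[n]); read_camera=staticmethod(optics.read_camera)
optics=_O
E
cat > hexfit.py <<'E'
from h import *
p=cv2.imread('pics/top0.png').astype(float)
g=p.mean(2).astype(np.float32)
def hexpts(cx,cy,yaw,ap,z,n=12):
    out=[]
    for k in range(6):
        a=np.radians(yaw+60*k); nrm=np.array([np.cos(a),np.sin(a)]); t=np.array([-nrm[1],nrm[0]])
        for s in np.linspace(-.5,.5,n): out.append(np.r_[np.array([cx,cy])+nrm*ap+t*s*2*ap*np.tan(np.pi/6),z])
    return np.array(out)
def samp(q):
    q=q.astype(np.float32); return cv2.remap(g,q[None,:,0],q[None,:,1],cv2.INTER_LINEAR)[0]
for yaw in range(0,60,3):
    b=(-1e9,)
    for cx in np.arange(.526,.534,.001):
      for cy in np.arange(.314,.322,.001):
        i=samp(proj('top',hexpts(cx,cy,yaw,.0117,.141))); o=samp(proj('top',hexpts(cx,cy,yaw,.0145,.141)))
        sc=np.minimum(i,200).mean()-o.mean()*0.6
        if sc>b[0]: b=(sc,cx,cy)
    print(yaw,np.round(b,3))
E
python3 hexfit.py
```

```text
0 [76.994  0.53   0.318]
3 [77.581  0.53   0.318]
6 [77.714  0.53   0.318]
9 [78.463  0.53   0.318]
12 [80.422  0.53   0.318]
15 [81.911  0.53   0.318]
18 [84.148  0.53   0.318]
21 [85.482  0.53   0.318]
24 [86.831  0.53   0.318]
27 [86.318  0.53   0.318]
30 [85.919  0.53   0.318]
33 [84.384  0.53   0.318]
36 [82.683  0.53   0.318]
39 [81.164  0.53   0.318]
42 [79.688  0.53   0.318]
45 [78.149  0.53   0.318]
48 [76.968  0.53   0.318]
51 [76.097  0.53   0.318]
54 [76.039  0.53   0.318]
57 [76.374  0.53   0.318]
```

Run:
```python
from h import *
plan([.530,.318,.27],146)
```

```text
7 rows [0.061, -0.393, 0.212, 0.047, 0.0, -0.0, 0.061, -0.385, 0.226, 0.047, 0.0, -0.0, 0.061, -0.376, 0.24, 0.047, 0.0, -0.0, 0.061, -0.367, 0.254, 0.047, 0.0, -0.0, 0.061, -0.357, 0.268, 0.047, 0.0, -0.0, 0.061, -0.347, 0.281, 0.047, 0.0, -0.0, 0.061, -0.337, 0.293, 0.047, 0.0, -0.0]
```

>>> play_rows(
  deltas=[0.061,-0.393,0.212,0.047,0.0,0.0,0.061,-0.385,0.226,0.047,0.0,0.0,0.061,-0.376,0.24,0.047,0.0,0.0,0.061,-0.367,0.254,0.047,0.0,0.0,0.061,-0.357,0.268,0.047,0.0,0.0,0.061,-0.347,0.281,0.047,0.0,0.0,0.061,-0.337,0.293,0.047,0.0,0.0,0,0,0,0,0,0],
  gripper=0.4,
)

```text
time: 9.72
ee_pos: [0.5291, 0.3214, 0.2671]
eef_rot: [0.205, -0.675, 0.206, 0.678]
wrist_force: [0.6, -0.8, 0.4]
finger_gap: 0.696
```

Run:
```python
from h import *
pose()
for n in ['top','side']:
    p,d=optics.read_camera(n); cv2.imwrite(f'pics/{n}5.png',p[:,:,::-1]); np.savez(f'{n}5.npz',p=p,d=d)
p=cv2.imread('pics/top5.png')
cv2.imwrite('pics/topz5.png',cv2.resize(p[160:260,370:450],None,fx=6,fy=6,interpolation=cv2.INTER_CUBIC))
p=cv2.imread('pics/side5.png')
cv2.imwrite('pics/sidez5.png',cv2.resize(p[100:330,240:400],None,fx=2.5,fy=2.5,interpolation=cv2.INTER_CUBIC))
plan([.530,.318,.095],146)
```

```text
t 9.72 [0.5291 0.3214 0.2671] yaw 146.21 tilt [-0.0038 -0.0004] F [ 0.63 -0.81  0.39] T [-0.03  0.05 -0.01] gap 0.0606 j [ 0.81  0.35  0.07 -0.   -1.29 -1.39]
3 rows [0.481, 0.001, -0.002, 0.0, 0.001, -0.001, 0.481, 0.001, -0.002, 0.0, 0.001, -0.001, 0.481, 0.001, -0.002, 0.0, 0.001, -0.001]
```

View pics/topz5.png

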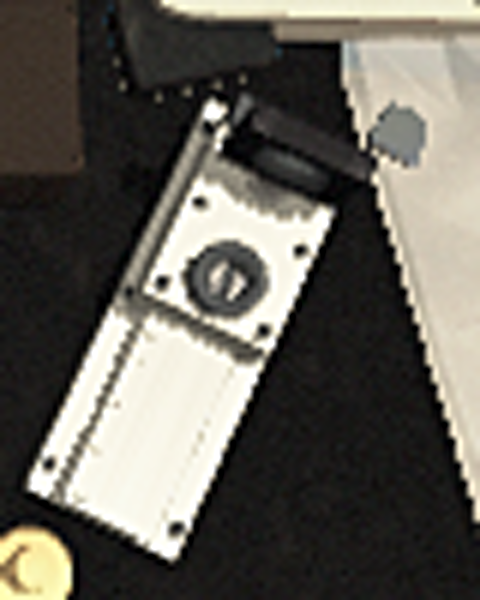

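View pics/sidez5.png

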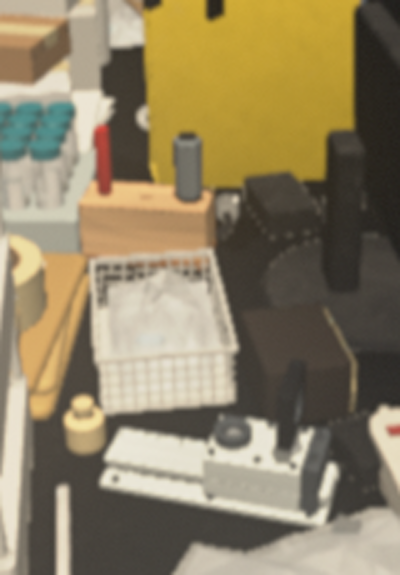

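>>> play_rows(
  deltas=[0.45,0,0,0,0,0,0.45,0,0,0,0,0,0,0,0,0,0,0],
)

```text
time: 10.2
ee_pos: [0.5278, 0.3152, 0.1568]
eef_rot: [0.204, -0.673, 0.211, 0.679]
wrist_force: [0.9, 0.2, 0.7]
finger_gap: 0.697
```

Run:
```python
from h import *
pose()
plan([.530,.318,.095],146)
p,d=optics.read_camera('side')
cv2.imwrite('pics/sidez6.png',cv2.resize(p[60:260,220:380,::-1],None,fx=3,fy=3,interpolation=cv2.INTER_CUBIC))
# collar & slot
z=np.load('top5.npz'); g=z['p']
c=cv2.resize(g[192:222,393:425,::-1],None,fx=18,fy=18,interpolation=cv2.INTER_CUBIC); cv2.imwrite('pics/col5.png',c)
print(pz('top',370+229/6-.4,160+278/6-.4,.054))
P=cloud('top',z['d']);Z=P[...,2]
v,u=np.mgrid[0:400,0:640]
box=(u>370)&(u<440)&(v>165)&(v<260)
k=box&(Z>.1)&(Z<.116); r=cv2.minAreaRect((P[k][:,:2]*1000).astype(np.float32)); print('lens',r)
k=box&(Z>.050)&(Z<.060)&(v>195); r=cv2.minAreaRect((P[k][:,:2]*1000).astype(np.float32)); print('collar',k.sum(),P[k].mean(0),r)
```

```text
t 10.20 [0.5278 0.3152 0.1568] yaw 145.86 tilt [-0.0101 -0.006 ] F [0.88 0.19 0.74] T [ 0.01 -0.04  0.  ] gap 0.0607 j [ 0.8   0.42 -0.1  -0.   -1.06 -1.39]
2 rows [0.257, -0.017, -0.002, -0.002, 0.003, -0.007, 0.257, -0.016, -0.002, -0.002, 0.003, -0.007]
[ 0.54940972 -0.03938176  0.054     ]
lens ((590.4755859375, -53.83561706542969), (47.873573303222656, 12.547761917114258), 71.08255767822266)
collar 106 [ 0.54899589 -0.03975278  0.05331632] ((548.7421264648438, -39.98700714111328), (27.7403621673584, 30.032941818237305), 87.8659439086914)
```

View pics/sidez6.png

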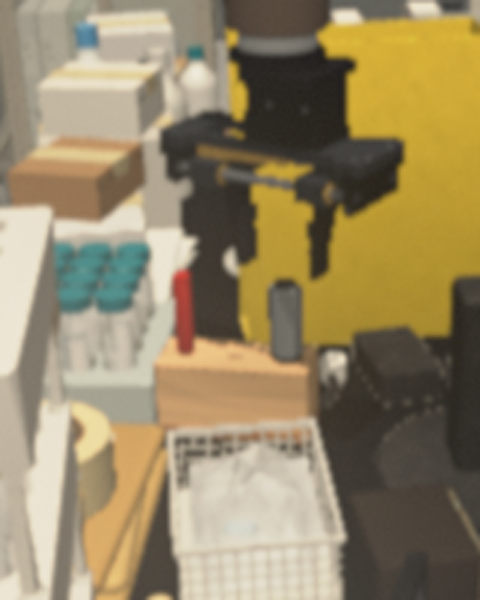

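View pics/col5.png

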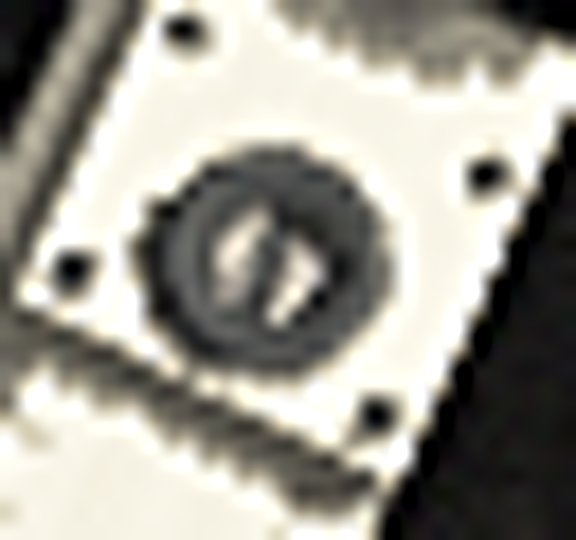

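>>> play_rows(
  deltas=[0.25,-0.017,-0.002,-0.002,0.003,-0.007,0.257,-0.016,-0.002,-0.002,0.003,-0.007,0,0,0,0,0,0],
)

```text
time: 10.62
ee_pos: [0.5327, 0.3213, 0.1006]
eef_rot: [-0.209, 0.678, -0.203, -0.675]
wrist_force: [-0.4, 0.2, 0.7]
finger_gap: 0.703
```

Run:
```python
from h import *
pose()
plan([.530,.318,.095],146,n=1)
```

```text
t 10.62 [0.5327 0.3213 0.1006] yaw 146.14 tilt [0.0074 0.0065] F [-0.42  0.21  0.67] T [-0.05  0.06  0.04] gap 0.0612 j [ 0.8   0.48 -0.17  0.   -0.91 -1.39]
1 rows [0.046, 0.036, 0.004, 0.003, -0.003, 0.012]
```

>>> play_rows(
  deltas=[0.03,0,0,0,0,0,0,0,0,0,0,0],
)

```text
time: 10.88
ee_pos: [0.533, 0.3223, 0.098]
eef_rot: [-0.21, 0.679, -0.202, -0.674]
wrist_force: [-0.9, -0.0, 0.6]
finger_gap: 0.7
```

Run:
```python
from h import *
pose()
plan([.530,.318,.095],146,n=1)
```

```text
t 10.88 [0.533  0.3223 0.098 ] yaw 146.17 tilt [0.0095 0.0089] F [-0.9  -0.01  0.6 ] T [0.03 0.09 0.02] gap 0.0609 j [ 0.8   0.48 -0.17  0.   -0.9  -1.39]
1 rows [0.024, 0.044, 0.001, 0.004, -0.004, 0.016]
```

>>> play_rows(
  deltas=[0.024,0.044,0.001,0.004,-0.004,0.016,0,0,0,0,0,0,0,0,0,0,0,0],
)

```text
time: 11.25
ee_pos: [0.5291, 0.3173, 0.0931]
eef_rot: [0.206, -0.676, 0.208, 0.677]
wrist_force: [0.3, -0.0, 0.6]
finger_gap: 0.699
```

Run:
```python
from h import *
pose()
```

```text
t 11.25 [0.5291 0.3173 0.0931] yaw 145.99 tilt [-0.0026 -0.0019] F [ 0.32 -0.02  0.56] T [ 0.05  0.03 -0.03] gap 0.0608 j [ 0.8   0.49 -0.18 -0.   -0.91 -1.4 ]
```

>>> play_rows(
  deltas=[0,0,0,0,0,0,0,0,0,0,0,0,0,0,0,0,0,0,0,0,0,0,0,0,0,0,0,0,0,0,0,0,0,0,0,0],
  gripper=-1,
)

```text
time: 12.0
ee_pos: [0.5291, 0.3173, 0.0929]
eef_rot: [0.206, -0.675, 0.208, 0.677]
wrist_force: [-0.3, -0.9, -0.5]
finger_gap: 0.3
```

Run:
```python
from h import *
pose()
```

```text
t 12.00 [0.5291 0.3173 0.0929] yaw 145.98 tilt [-0.0027 -0.0019] F [-0.33 -0.86 -0.52] T [ 0.04 -0.01  0.02] gap 0.0261 j [ 0.8   0.49 -0.18 -0.   -0.91 -1.4 ]
```

>>> play_rows(
  deltas=[-0.1,0,0,0,0,0,-0.25,0,0,0,0,0,-0.3,0,0,0,0,0,-0.35,0,0,0,0,0,-0.35,0,0,0,0,0,-0.15,0,0,0,0,0,0,0,0,0,0,0],
)

```text
time: 12.88
ee_pos: [0.5299, 0.318, 0.2753]
eef_rot: [0.207, -0.676, 0.206, 0.676]
wrist_force: [-0.2, -0.5, -2.7]
finger_gap: 0.305
```

Run:
```python
from h import *
pose()
for n in ['top','side']:
    p,d=optics.read_camera(n); cv2.imwrite(f'pics/{n}7.png',p[:,:,::-1]); np.savez(f'{n}7.npz',p=p,d=d)
p=cv2.imread('pics/side7.png')
cv2.imwrite('pics/sidez7.png',cv2.resize(p[60:220,250:380],None,fx=3.7,fy=3.7,interpolation=cv2.INTER_CUBIC))
```

```text
t 12.88 [0.5299 0.318  0.2753] yaw 145.99 tilt [0.0003 0.0012] F [-0.15 -0.51 -2.65] T [0.05 0.02 0.02] gap 0.0266 j [ 0.8   0.34  0.08 -0.   -1.3  -1.4 ]
```

View pics/sidez7.png

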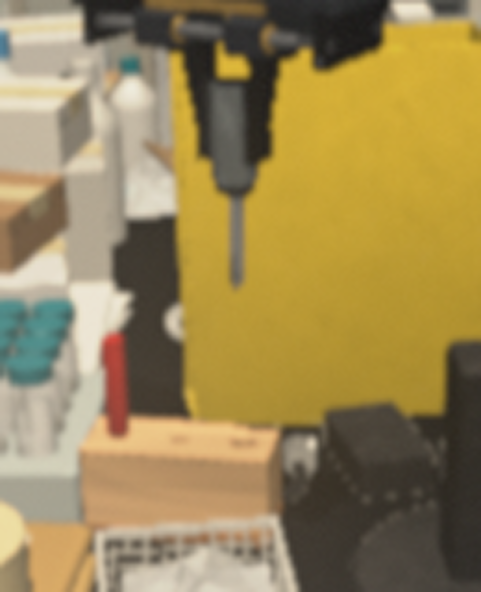

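Run:
```python
from h import *
plan([.550,-.0397,.24],176,n=7)
```

```text
7 rows [0.039, 0.338, -0.259, -0.095, 0.001, -0.001, 0.039, 0.356, -0.233, -0.095, 0.001, -0.001, 0.039, 0.373, -0.205, -0.095, 0.001, -0.001, 0.039, 0.387, -0.177, -0.095, 0.001, -0.001, 0.039, 0.399, -0.147, -0.095, 0.001, -0.001, 0.039, 0.409, -0.117, -0.095, 0.001, -0.001, 0.038, 0.417, -0.086, -0.095, 0.001, -0.001]
```

>>> play_rows(
  deltas=[0.039,0.338,-0.259,-0.095,0.001,-0.001,0.039,0.356,-0.233,-0.095,0.001,-0.001,0.039,0.373,-0.205,-0.095,0.001,-0.001,0.039,0.387,-0.177,-0.095,0.001,-0.001,0.039,0.399,-0.147,-0.095,0.001,-0.001,0.039,0.409,-0.117,-0.095,0.001,-0.001,0.038,0.417,-0.086,-0.095,0.001,-0.001,0,0,0,0,0,0],
)

```text
time: 13.98
ee_pos: [0.5491, -0.0423, 0.2384]
eef_rot: [0.027, -0.706, 0.027, 0.707]
wrist_force: [1.1, 0.8, -2.0]
finger_gap: 0.299
```

>>> play_rows(
  deltas=[0.16,0,0,0,0,0,0.16,0,0,0,0,0,0.16,0,0,0,0,0,0,0,0,0,0,0,0,0,0,0,0,0],
)

```text
time: 14.6
ee_pos: [0.5511, -0.0387, 0.1833]
eef_rot: [-0.025, 0.708, -0.025, -0.705]
wrist_force: [0.4, -0.0, -1.2]
finger_gap: 0.3
```

Run:
```python
from h import *
pose()
n='side'
p,d=optics.read_camera(n); cv2.imwrite(f'pics/{n}8.png',p[:,:,::-1]); np.savez(f'{n}8.npz',p=p,d=d)
p=cv2.imread('pics/side8.png')
cv2.imwrite('pics/sidez8.png',cv2.resize(p[190:310,280:400],None,fx=5,fy=5,interpolation=cv2.INTER_CUBIC))
```

```text
t 14.60 [ 0.5511 -0.0387  0.1833] yaw 175.95 tilt [0.0045 0.0012] F [ 0.44 -0.03 -1.2 ] T [0.08 0.1  0.04] gap 0.0261 j [ 0.22  0.29 -0.23 -0.   -1.04 -0.29]
```

View pics/sidez8.png

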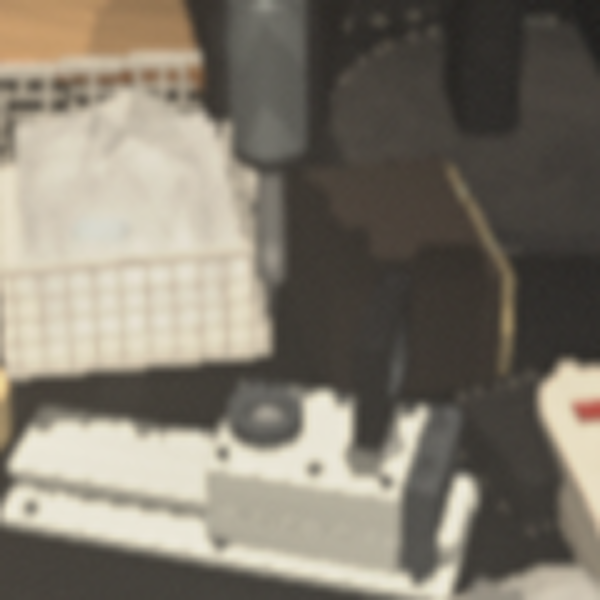

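Run:
```python
from h import *
p=cv2.imread('pics/side8.png')[218:262,318:352]
c=cv2.resize(p,None,fx=16,fy=13,interpolation=cv2.INTER_CUBIC); c=cv2.convertScaleAbs(c,alpha=1.6)
cv2.imwrite('pics/tip8.png',c)
print(proj('side',np.array([[.550,-.0397,.0974],[.550,-.0397,.1034],[.550,-.0397,.054]])))
```

```text
[[333.27893321 251.32823039]
 [333.25381496 248.64436697]
 [333.45513746 270.1555021 ]]
```

View pics/tip8.png

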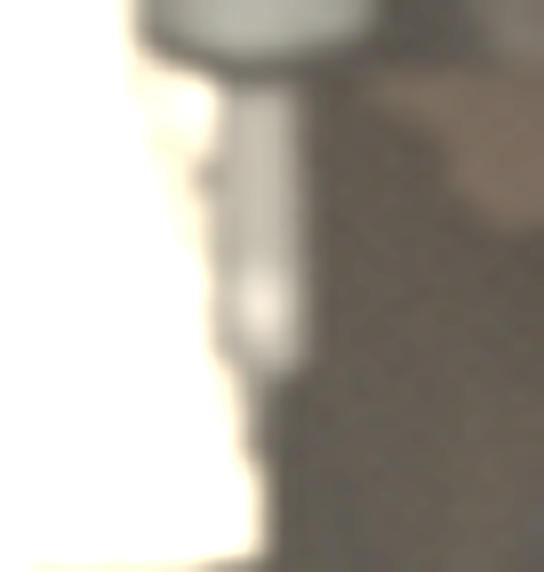

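Run:
```python
from h import *
z=np.load('top5.npz'); g=z['p']
# rectified patch in rail axes: up=rail y, right=rail x(?) ; rail x = y cross z => for y=(c,s): x=(s,-c)... right-handed x=y×z
th=np.radians(-19.2); ey=np.array([np.cos(th),np.sin(th)]); ex=np.array([ey[1],-ey[0]])
ex=np.array([ey[1],-ey[0]]) # y x z = (y1*1, -y0)
N=400; s=.04/N
jj,ii=np.meshgrid(np.arange(N),np.arange(N))
for nm,zz in [('48',.048)]:
    C=np.array([.5494,-.0394])
    W=C+((jj-N/2)*s)[...,None]*ex+((N/2-ii)*s)[...,None]*ey
    W=np.concatenate([W,np.full((N,N,1),zz)],-1)
    q=proj('top',W.reshape(-1,3)).astype(np.float32).reshape(N,N,2)
    o=cv2.remap(g[:,:,::-1].copy(),q[...,0],q[...,1],cv2.INTER_CUBIC)
    cv2.imwrite('pics/rect%s.png'%nm,o)
    gr=o.mean(2); yy,xx=np.mgrid[0:N,0:N]
# same for initial picture
z=np.load('top0.npz'); g=z['p']; C=np.array([.4932,-.0191])
W=C+((jj-N/2)*s)[...,None]*ex+((N/2-ii)*s)[...,None]*ey
W=np.concatenate([W,np.full((N,N,1),.048)],-1)
q=proj('top',W.reshape(-1,3)).astype(np.float32).reshape(N,N,2)
o2=cv2.remap(g[:,:,::-1].copy(),q[...,0],q[...,1],cv2.INTER_CUBIC)
cv2.imwrite('pics/rect_both.png',np.hstack([o,o2]))
```

```text
(no output)
```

View pics/rect_both.png

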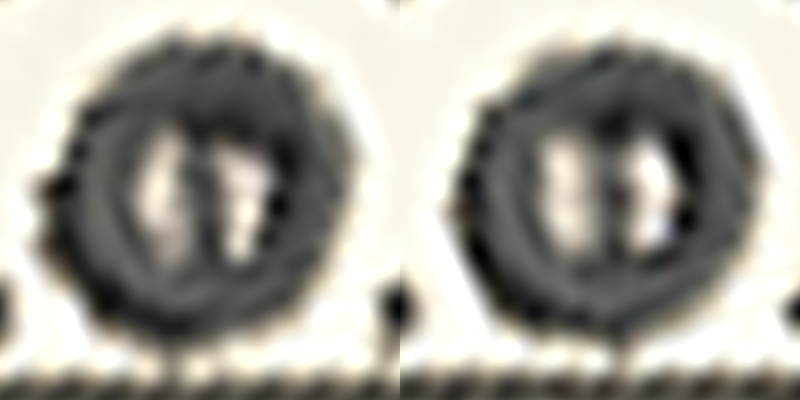

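Run:
```python
from h import *
pose()
plan([.550,-.0397,.1833],248.8-360,n=8)
```

```text
t 14.65 [ 0.5513 -0.0388  0.1837] yaw 175.95 tilt [0.0054 0.0014] F [ 0.77 -0.47 -0.9 ] T [ 0.01  0.08 -0.03] gap 0.0264 j [ 0.22  0.29 -0.23 -0.   -1.04 -0.29]
8 rows [0.0, 0.001, 0.001, -0.202, -0.001, -0.0, 0.0, 0.001, 0.001, -0.202, -0.001, -0.0, 0.0, 0.001, 0.002, -0.202, -0.001, -0.0, 0.0, 0.0, 0.002, -0.202, -0.001, -0.0, 0.0, 0.0, 0.002, -0.202, -0.001, -0.0, 0.0, -0.0, 0.002, -0.202, -0.001, -0.0, 0.0, -0.0, 0.002, -0.202, -0.001, -0.0, 0.0, -0.001, 0.001, -0.202, -0.001, -0.0]
```

>>> play_rows(
  deltas=[0.0,0.001,0.001,-0.202,-0.001,0,0.0,0.001,0.001,-0.202,-0.001,0,0.0,0.001,0.002,-0.202,-0.001,0,0.0,0.0,0.002,-0.202,-0.001,0,0.0,0.0,0.002,-0.202,-0.001,0,0.0,0,0.002,-0.202,-0.001,0,0.0,0,0.002,-0.202,-0.001,0,0.0,-0.001,0.001,-0.202,-0.001,0],
)

```text
time: 15.65
ee_pos: [0.5499, -0.04, 0.1841]
eef_rot: [0.401, 0.583, 0.4, -0.583]
wrist_force: [-0.9, 0.1, -1.4]
finger_gap: 0.299
```

>>> play_rows(
  deltas=[0.16,0,0,0,0,0,0.1,0,0,0,0,0,0,0,0,0,0,0,0,0,0,0,0,0],
)

```text
time: 16.15
ee_pos: [0.5499, -0.0402, 0.1525]
eef_rot: [-0.399, -0.584, -0.398, 0.584]
wrist_force: [0.3, -0.8, -0.7]
finger_gap: 0.299
```

Run:
```python
from h import *
pose()
for n in ['side','top']:
  p,d=optics.read_camera(n); cv2.imwrite(f'pics/{n}9.png',p[:,:,::-1]); np.savez(f'{n}9.npz',p=p,d=d)
p=cv2.imread('pics/side9.png')
cv2.imwrite('pics/sidez9.png',cv2.resize(p[215:295,300:400],None,fx=7,fy=7,interpolation=cv2.INTER_CUBIC))
P=cloud('side',np.load('side9.npz')['d'])
print(P[250:262,334].round(4))
```

```text
t 16.15 [ 0.5499 -0.0402  0.1525] yaw -111.35 tilt [ 0.0004 -0.0018] F [ 0.35 -0.77 -0.74] T [-0.09  0.12 -0.  ] gap 0.0260 j [ 0.22  0.32 -0.28  0.   -0.97  0.97]
[[ 0.551  -0.0454  0.1044]
 [ 0.551  -0.0439  0.1011]
 [ 0.551  -0.0442  0.099 ]
 [ 0.5508 -0.0465  0.0985]
 [ 0.5509 -0.0452  0.0953]
 [ 0.5508 -0.046   0.0936]
 [ 0.5508 -0.0463  0.0916]
 [ 0.5507 -0.0478  0.0905]
 [ 0.5508 -0.0459  0.0868]
 [ 0.5509 -0.0441  0.0832]
 [ 0.5508 -0.0458  0.0822]
 [ 0.551  -0.0425  0.0774]]
```

View pics/sidez9.png

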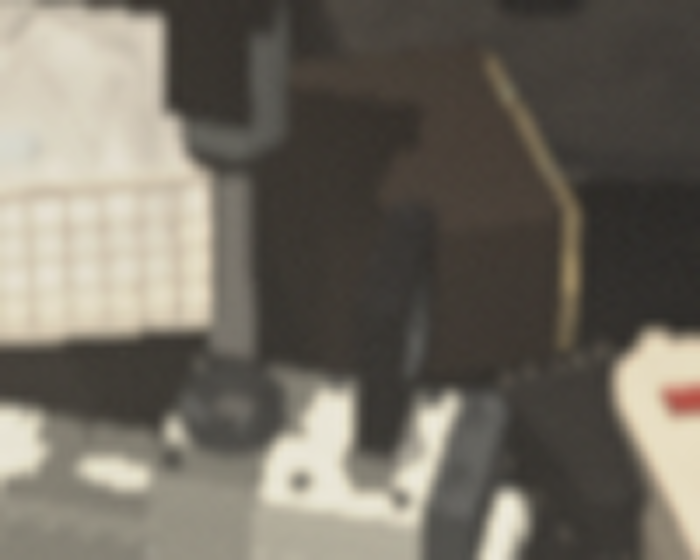

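View pics/top9.png

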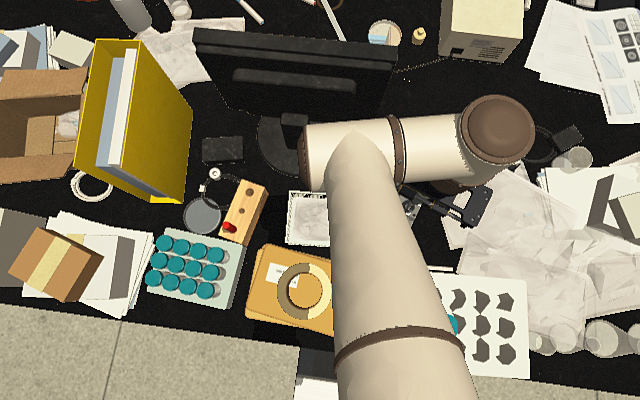

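Run:
```python
from h import *
p9=np.load('side9.npz')['p'].astype(float).mean(2); p5=np.load('side5.npz')['p'].astype(float).mean(2)
for r in (244,248,252,256,260): print(r,p9[r,326:344].round())
P=cloud('side',np.load('side5.npz')['d'])
v,u=np.mgrid[0:400,0:640]
k=(u>318)&(u<346)&(v>255)&(v<290)&(P[...,2]>.0515)&(P[...,2]<.060)&(P[...,0]<.57)
Q=P[k]; print(k.sum(),Q.mean(0),(Q.min(0)+Q.max(0))/2,np.ptp(Q,0))
for r in range(263,282,2): print(r,p5[r,320:348].round().astype(int))
```

```text
244 [208. 215. 215. 191. 139. 112. 114. 116. 107.  90.  66.  54.  54.  56.
  54.  54.  54.  54.]
248 [210. 215. 215. 198. 146. 113. 114. 117. 109.  90.  67.  54.  54.  54.
  55.  55.  56.  53.]
252 [206. 213. 214. 198. 146. 113. 115. 116. 108.  90.  67.  55.  53.  54.
  56.  56.  53.  57.]
256 [206. 213. 214. 197. 147. 114. 115. 117. 114. 102.  76.  56.  53.  52.
  54.  54.  56.  56.]
260 [192. 195. 192. 175. 140. 116. 115. 116. 115. 106.  83.  60.  54.  53.
  53.  54.  55.  55.]
97 [ 0.5487002  -0.04362389  0.05340433] [ 0.54889582 -0.04298289  0.05375108] [0.02687286 0.02909716 0.00445859]
263 [80 72 71 70 70 70 69 67 69 68 67 64 63 61 63 63 62 62 62 61 62 61 59 59
 58 61 62 64]
265 [65 65 66 65 65 65 66 81 95 86 76 76 73 70 67 67 66 65 66 67 65 63 60 59
 57 60 61 63]
267 [ 66  65  65  66  65  65  74 106 132 120 102 100 100 100  97  95  92  99
 126 151 152 141 127 115 110 105  89  72]
269 [ 67  66  66  65  66  73  85  98 103 103 102 100 102 103 103 100 100 104
 125 157 194 215 219 219 219 213 178 127]
271 [ 66  67  65  68  70  82  96 101  97  94  99 115 129 134 127 113  99  94
  97 109 155 210 225 225 226 224 216 197]
273 [ 65  65  65  74  94 106 102  98  98  99 114 133 146 146 143 133 119 102
  97 101 148 208 224 224 224 225 225 225]
275 [109  97  90 121 161 155 115  89  90  96 102 106 106 108 105 104  97  93
  87  99 152 209 224 225 224 225 225 226]
277 [214 195 173 184 210 206 169 127  97  88  87  88  87  87  86  85  89  94
 111 150 197 219 224 224 225 224 224 225]
279 [222 218 207 185 169 184 210 210 191 173 156 141 134 136 141 150 171 188
 201 216 223 226 225 225 225 225 225 224]
281 [218 218 213 180 149 171 212 225 225 224 222 219 218 218 218 220 224 225
 225 226 225 221 214 214 220 225 227 222]
```

>>> play_rows(
  deltas=[0.04,0,0,0,0,0,0.04,0,0,0,0,0,0.02,0,0,0,0,0,0,0,0,0,0,0],
)

```text
time: 16.75
ee_pos: [0.5492, -0.0403, 0.1395]
eef_rot: [-0.399, -0.583, -0.398, 0.585]
wrist_force: [0.4, 0.8, -1.2]
finger_gap: 0.304
```

>>> play_rows(
  deltas=[0.01,0,0,0,0,0,0,0,0,0,0,0],
)

```text
time: 17.0
ee_pos: [0.5494, -0.0402, 0.1386]
eef_rot: [-0.399, -0.583, -0.398, 0.585]
wrist_force: [-0.3, 0.2, -1.1]
finger_gap: 0.3
```

>>> play_rows(
  deltas=[0.01,0,0,0,0,0,0,0,0,0,0,0],
)

```text
time: 17.25
ee_pos: [0.5493, -0.0402, 0.1373]
eef_rot: [-0.399, -0.583, -0.398, 0.585]
wrist_force: [0.9, -0.7, -1.0]
finger_gap: 0.305
```

Run:
```python
from h import *
pose()
```

```text
t 17.25 [ 0.5493 -0.0402  0.1373] yaw -111.37 tilt [-0.001  -0.0017] F [ 0.86 -0.7  -1.02] T [-0.09  0.11 -0.02] gap 0.0265 j [ 0.22  0.34 -0.3   0.   -0.94  0.97]
```

>>> play_rows(
  deltas=[0.01,0,0,0,0,0,0,0,0,0,0,0],
)

```text
time: 17.5
ee_pos: [0.5493, -0.0403, 0.1361]
eef_rot: [-0.399, -0.583, -0.398, 0.585]
wrist_force: [0.6, -1.3, -1.7]
finger_gap: 0.3
```

>>> play_rows(
  deltas=[0.01,0,0,0,0,0,0,0,0,0,0,0],
)

```text
time: 17.75
ee_pos: [0.5493, -0.0402, 0.1349]
eef_rot: [-0.399, -0.583, -0.398, 0.585]
wrist_force: [-0.8, 0.3, -0.9]
finger_gap: 0.299
```

>>> play_rows(
  deltas=[0.008,0,0,0,0,0,0,0,0,0,0,0],
)

```text
time: 18.0
ee_pos: [0.5493, -0.0402, 0.134]
eef_rot: [-0.399, -0.583, -0.398, 0.585]
wrist_force: [-0.1, 0.1, -1.6]
finger_gap: 0.304
```

Expected head contact at TCP z ≈ 0.1339; keep on with small steps.

>>> play_rows(
  deltas=[0.006,0,0,0,0,0,0,0,0,0,0,0],
)

```text
time: 18.25
ee_pos: [0.5493, -0.0403, 0.1333]
eef_rot: [-0.399, -0.583, -0.398, 0.585]
wrist_force: [0.5, 0.2, -1.0]
finger_gap: 0.299
```

>>> play_rows(
  deltas=[0.006,0,0,0,0,0,0,0,0,0,0,0],
)

```text
time: 18.5
ee_pos: [0.5493, -0.0402, 0.1325]
eef_rot: [-0.399, -0.583, -0.398, 0.585]
wrist_force: [-0.7, 0.4, -1.3]
finger_gap: 0.297
```

>>> play_rows(
  deltas=[0.006,0,0,0,0,0,0,0,0,0,0,0],
)

```text
time: 18.75
ee_pos: [0.5493, -0.0402, 0.1318]
eef_rot: [-0.399, -0.583, -0.398, 0.585]
wrist_force: [0.1, 0.1, -0.9]
finger_gap: 0.303
```

>>> play_rows(
  deltas=[0.006,0,0,0,0,0,0,0,0,0,0,0],
)

```text
time: 19.0
ee_pos: [0.5493, -0.0403, 0.1311]
eef_rot: [-0.399, -0.583, -0.398, 0.585]
wrist_force: [0.2, -0.2, -1.5]
finger_gap: 0.299
```

>>> play_rows(
  deltas=[0.006,0,0,0,0,0,0,0,0,0,0,0],
)

```text
time: 19.25
ee_pos: [0.5493, -0.0402, 0.1304]
eef_rot: [-0.399, -0.583, -0.398, 0.585]
wrist_force: [0.4, -0.5, -1.8]
finger_gap: 0.298
```

Run:
```python
from h import *
pose()
for n in ['side']:
  p,d=optics.read_camera(n); cv2.imwrite(f'pics/{n}10.png',p[:,:,::-1])
p=cv2.imread('pics/side10.png')
cv2.imwrite('pics/sidez10.png',cv2.resize(p[215:295,300:400],None,fx=7,fy=7,interpolation=cv2.INTER_CUBIC))
```

```text
t 19.25 [ 0.5493 -0.0402  0.1304] yaw -111.37 tilt [-0.001  -0.0017] F [ 0.39 -0.47 -1.75] T [-0.07  0.2   0.01] gap 0.0259 j [ 0.22  0.35 -0.3   0.   -0.92  0.97]
```

View pics/sidez10.png

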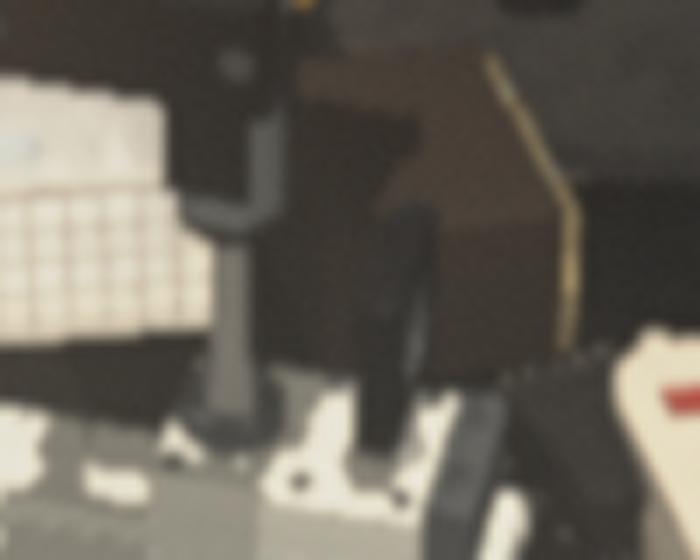

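>>> play_rows(
  deltas=[0.006,0,0,0,0,0,0,0,0,0,0,0],
)

```text
time: 19.55
ee_pos: [0.5494, -0.0402, 0.1299]
eef_rot: [-0.399, -0.583, -0.398, 0.585]
wrist_force: [0.1, -0.3, -0.3]
finger_gap: 0.299
```

>>> play_rows(
  deltas=[0.006,0,0,0,0,0,0,0,0,0,0,0],
)

```text
time: 19.8
ee_pos: [0.5496, -0.0403, 0.1297]
eef_rot: [-0.399, -0.584, -0.398, 0.584]
wrist_force: [-1.2, -0.2, 4.4]
finger_gap: 0.299
```

>>> play_rows(
  deltas=[-0.006,0,0,0,0,0,0,0,0,0.1,0,0,0,0,0,0.1,0,0,0,0,0,0.1,0,0,0,0,0,0,0,0],
)

```text
time: 20.42
ee_pos: [0.5493, -0.0405, 0.1298]
eef_rot: [-0.328, -0.626, -0.327, 0.627]
wrist_force: [-1.5, -1.1, 2.2]
finger_gap: 0.298
```

Run:
```python
from h import *
pose()
```

```text
t 20.43 [ 0.5493 -0.0405  0.1298] yaw -124.80 tilt [-0.0011 -0.0022] F [-1.53 -1.09  2.18] T [-0.46  0.47  0.06] gap 0.0259 j [ 0.22  0.35 -0.31  0.   -0.92  0.74]
```

>>> play_rows(
  deltas=[0,0,0,0.1,0,0,0,0,0,0.1,0,0,0,0,0,0.1,0,0,0,0,0,0,0,0],
)

```text
time: 20.92
ee_pos: [0.5493, -0.0404, 0.1298]
eef_rot: [-0.253, -0.66, -0.251, 0.661]
wrist_force: [-1.2, -1.3, 2.6]
finger_gap: 0.302
```

Run:
```python
from h import *
pose()
```

```text
t 20.93 [ 0.5493 -0.0404  0.1298] yaw -138.25 tilt [-0.0011 -0.002 ] F [-1.18 -1.26  2.62] T [-0.39  0.53  0.03] gap 0.0263 j [ 0.22  0.35 -0.31  0.   -0.92  0.51]
```

>>> play_rows(
  deltas=[0,0,0,0.1,0,0,0,0,0,0.1,0,0,0,0,0,0.1,0,0,0,0,0,0,0,0],
)

```text
time: 21.42
ee_pos: [0.5493, -0.0403, 0.1298]
eef_rot: [-0.173, -0.685, -0.172, 0.686]
wrist_force: [-1.0, -0.8, 3.1]
finger_gap: 0.298
```

Run:
```python
from h import *
pose()
```

```text
t 21.43 [ 0.5493 -0.0403  0.1298] yaw -151.71 tilt [-0.0011 -0.0019] F [-0.95 -0.84  3.07] T [-0.39  0.48  0.04] gap 0.0260 j [ 0.22  0.35 -0.31  0.   -0.92  0.27]
```

>>> play_rows(
  deltas=[0,0,0,0.1,0,0,0,0,0,0.1,0,0,0,0,0,0.1,0,0,0,0,0,0,0,0],
)

```text
time: 21.92
ee_pos: [0.5493, -0.0403, 0.1298]
eef_rot: [-0.092, -0.701, -0.09, 0.702]
wrist_force: [-1.4, -0.4, 3.2]
finger_gap: 0.3
```

Run:
```python
from h import *
pose()
```

```text
t 21.93 [ 0.5493 -0.0403  0.1298] yaw -165.20 tilt [-0.0009 -0.0018] F [-1.36 -0.41  3.16] T [-0.26  0.59  0.05] gap 0.0261 j [ 0.22  0.35 -0.31  0.   -0.92  0.04]
```

>>> play_rows(
  deltas=[0,0,0,0.1,0,0,0,0,0,0.1,0,0,0,0,0,0.1,0,0,0,0,0,0,0,0],
)

```text
time: 22.42
ee_pos: [0.5493, -0.0402, 0.1298]
eef_rot: [-0.009, -0.707, -0.007, 0.707]
wrist_force: [-1.2, -0.8, 3.5]
finger_gap: 0.302
```

Run:
```python
from h import *
pose()
```

```text
t 22.43 [ 0.5493 -0.0402  0.1298] yaw -178.69 tilt [-0.0009 -0.0016] F [-1.21 -0.77  3.49] T [-0.18  0.53  0.1 ] gap 0.0263 j [ 0.22  0.35 -0.31  0.   -0.92 -0.2 ]
```

>>> play_rows(
  deltas=[0,0,0,0.1,0,0,0,0,0,0.08,0,0,0,0,0,0,0,0],
)

```text
time: 22.8
ee_pos: [0.5494, -0.0402, 0.1298]
eef_rot: [0.041, -0.706, 0.043, 0.706]
wrist_force: [-1.6, 0.1, 2.6]
finger_gap: 0.305
```

Run:
```python
from h import *
pose()
```

```text
t 22.80 [ 0.5494 -0.0402  0.1298] yaw 173.21 tilt [-0.0008 -0.0017] F [-1.55  0.1   2.58] T [-0.22  0.56  0.07] gap 0.0265 j [ 0.22  0.35 -0.31  0.   -0.92 -0.34]
```

>>> play_rows(
  deltas=[0,0,0,0.06,0,0,0,0,0,0.06,0,0,0,0,0,0,0,0],
)

```text
time: 23.18
ee_pos: [0.5494, -0.0402, 0.1298]
eef_rot: [0.075, -0.703, 0.076, 0.703]
wrist_force: [-0.0, -0.7, 3.3]
finger_gap: 0.301
```

Run:
```python
from h import *
pose()
```

```text
t 23.18 [ 0.5494 -0.0402  0.1298] yaw 167.78 tilt [-0.0007 -0.0016] F [-0.01 -0.69  3.31] T [-0.13  0.55  0.06] gap 0.0262 j [ 0.22  0.35 -0.31  0.   -0.92 -0.44]
```

>>> play_rows(
  deltas=[0,0,0,0.05,0,0,0,0,0,0,0,0],
)

```text
time: 23.42
ee_pos: [0.5494, -0.0402, 0.1298]
eef_rot: [0.089, -0.701, 0.09, 0.702]
wrist_force: [-0.9, 0.6, 4.1]
finger_gap: 0.295
```

Run:
```python
from h import *
pose()
```

```text
t 23.43 [ 0.5494 -0.0402  0.1298] yaw 165.51 tilt [-0.0007 -0.0016] F [-0.95  0.56  4.12] T [-0.05  0.5   0.04] gap 0.0257 j [ 0.22  0.35 -0.31  0.   -0.92 -0.48]
```

>>> play_rows(
  deltas=[0,0,0,0.04,0,0,0,0,0,0,0,0],
)

```text
time: 23.68
ee_pos: [0.5494, -0.0402, 0.1298]
eef_rot: [0.1, -0.7, 0.101, 0.7]
wrist_force: [-1.4, -0.3, 3.8]
finger_gap: 0.301
```

Run:
```python
from h import *
pose()
```

```text
t 23.68 [ 0.5494 -0.0402  0.1298] yaw 163.60 tilt [-0.0007 -0.0016] F [-1.37 -0.31  3.82] T [-0.02  0.53  0.05] gap 0.0262 j [ 0.22  0.35 -0.31  0.   -0.92 -0.51]
```

>>> play_rows(
  deltas=[0,0,0,0.05,0,0,0,0,0,0,0,0],
)

```text
time: 23.92
ee_pos: [0.5494, -0.0402, 0.1298]
eef_rot: [0.114, -0.698, 0.115, 0.698]
wrist_force: [-0.9, 0.5, 4.0]
finger_gap: 0.298
```

Run:
```python
from h import *
pose()
```

```text
t 23.93 [ 0.5494 -0.0402  0.1298] yaw 161.38 tilt [-0.0006 -0.0016] F [-0.92  0.45  3.95] T [-0.05  0.6   0.11] gap 0.0260 j [ 0.22  0.35 -0.31  0.   -0.92 -0.55]
```

>>> play_rows(
  deltas=[0,0,0,0.05,0,0,0,0,0,0,0,0],
)

```text
time: 24.18
ee_pos: [0.5494, -0.0402, 0.1297]
eef_rot: [0.127, -0.695, 0.129, 0.696]
wrist_force: [-0.2, 0.0, 3.7]
finger_gap: 0.302
```

Run:
```python
from h import *
pose()
```

```text
t 24.18 [ 0.5494 -0.0402  0.1297] yaw 159.15 tilt [-0.0007 -0.0016] F [-0.19  0.04  3.66] T [-0.    0.44  0.04] gap 0.0263 j [ 0.22  0.35 -0.31  0.   -0.92 -0.59]
```

>>> play_rows(
  deltas=[0,0,0,0.04,0,0,0,0,0,0,0,0],
)

```text
time: 24.42
ee_pos: [0.5494, -0.0402, 0.1298]
eef_rot: [0.139, -0.693, 0.14, 0.693]
wrist_force: [-1.6, 0.5, 3.8]
finger_gap: 0.303
```

Run:
```python
from h import *
pose()
```

```text
t 24.43 [ 0.5494 -0.0402  0.1298] yaw 157.29 tilt [-0.0007 -0.0016] F [-1.61  0.49  3.81] T [-0.01  0.4   0.08] gap 0.0264 j [ 0.22  0.35 -0.31  0.   -0.92 -0.62]
```

>>> play_rows(
  deltas=[0,0,0,0.04,0,0,0,0,0,0,0,0],
)

```text
time: 24.68
ee_pos: [0.5495, -0.0402, 0.1298]
eef_rot: [0.15, -0.691, 0.151, 0.691]
wrist_force: [-0.1, -0.3, 3.9]
finger_gap: 0.3
```

Run:
```python
from h import *
pose()
```

```text
t 24.68 [ 0.5495 -0.0402  0.1298] yaw 155.47 tilt [-0.0005 -0.0016] F [-0.07 -0.26  3.91] T [-0.01  0.42  0.06] gap 0.0261 j [ 0.22  0.35 -0.31  0.   -0.92 -0.65]
```

>>> play_rows(
  deltas=[0,0,0,0.04,0,0,0,0,0,0,0,0],
)

```text
time: 24.92
ee_pos: [0.5494, -0.0402, 0.1298]
eef_rot: [0.16, -0.688, 0.162, 0.689]
wrist_force: [-0.5, -0.3, 3.6]
finger_gap: 0.298
```

Run:
```python
from h import *
pose()
```

```text
t 24.93 [ 0.5494 -0.0402  0.1298] yaw 153.66 tilt [-0.0006 -0.0016] F [-0.47 -0.33  3.58] T [0.05 0.34 0.04] gap 0.0259 j [ 0.22  0.35 -0.31  0.   -0.92 -0.68]
```

>>> play_rows(
  deltas=[0,0,0,0.03,0,0,0,0,0,0,0,0],
)

```text
time: 25.18
ee_pos: [0.5494, -0.0402, 0.1298]
eef_rot: [0.169, -0.686, 0.17, 0.687]
wrist_force: [-0.8, -0.7, 4.1]
finger_gap: 0.299
```

Run:
```python
from h import *
pose()
```

```text
t 25.18 [ 0.5494 -0.0402  0.1298] yaw 152.32 tilt [-0.0006 -0.0016] F [-0.79 -0.65  4.08] T [0.08 0.37 0.11] gap 0.0260 j [ 0.22  0.35 -0.31  0.   -0.92 -0.71]
```

>>> play_rows(
  deltas=[0,0,0,0.04,0,0,0,0,0,0,0,0],
)

```text
time: 25.42
ee_pos: [0.5494, -0.0402, 0.1298]
eef_rot: [0.179, -0.684, 0.181, 0.684]
wrist_force: [-1.4, 0.7, 3.9]
finger_gap: 0.302
```

Run:
```python
from h import *
pose()
p,d=optics.read_camera('side'); cv2.imwrite('pics/side11.png',p[:,:,::-1])
p=cv2.imread('pics/side11.png')
cv2.imwrite('pics/sidez11.png',cv2.resize(p[195:295,290:390],None,fx=6,fy=6,interpolation=cv2.INTER_CUBIC))
pose()
```

```text
t 25.43 [ 0.5494 -0.0402  0.1298] yaw 150.51 tilt [-0.0007 -0.0017] F [-1.36  0.68  3.92] T [0.09 0.41 0.11] gap 0.0263 j [ 0.22  0.35 -0.31  0.   -0.92 -0.74]
t 25.48 [ 0.5494 -0.0402  0.1298] yaw 150.53 tilt [-0.0007 -0.0017] F [-0.73  0.38  3.39] T [0.13 0.38 0.14] gap 0.0261 j [ 0.22  0.35 -0.31  0.   -0.92 -0.74]
```

View pics/sidez11.png

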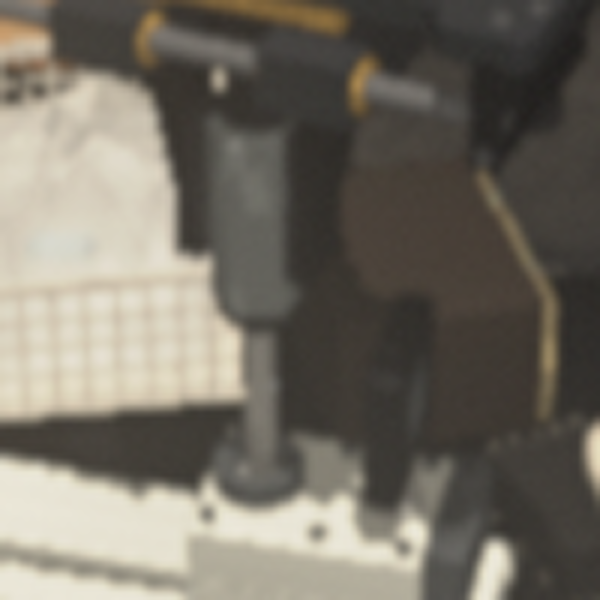

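>>> play_rows(
  deltas=[0,0,0,0.03,0,0,0,0,0,0,0,0],
)

```text
time: 25.72
ee_pos: [0.5494, -0.0402, 0.1297]
eef_rot: [0.187, -0.682, 0.189, 0.682]
wrist_force: [-0.8, -0.2, 4.3]
finger_gap: 0.297
```

Run:
```python
from h import *
pose()
optics.read_camera('side');pose()
```

```text
t 25.73 [ 0.5494 -0.0402  0.1297] yaw 149.17 tilt [-0.0007 -0.0017] F [-0.81 -0.18  4.25] T [0.12 0.38 0.18] gap 0.0258 j [ 0.22  0.35 -0.31  0.   -0.92 -0.76]
t 25.77 [ 0.5494 -0.0402  0.1298] yaw 149.19 tilt [-0.0007 -0.0017] F [-0.26 -0.07  3.96] T [0.17 0.34 0.12] gap 0.0262 j [ 0.22  0.35 -0.31  0.   -0.92 -0.76]
```

>>> play_rows(
  deltas=[0,0,0,0.03,0,0,0,0,0,0,0,0],
)

```text
time: 26.02
ee_pos: [0.5494, -0.0403, 0.1298]
eef_rot: [0.195, -0.679, 0.197, 0.679]
wrist_force: [-0.7, 0.4, 3.8]
finger_gap: 0.302
```

Run:
```python
from h import *
pose()
optics.read_camera('side');pose()
```

```text
t 26.02 [ 0.5494 -0.0403  0.1298] yaw 147.81 tilt [-0.0007 -0.0017] F [-0.69  0.39  3.82] T [0.12 0.38 0.16] gap 0.0263 j [ 0.22  0.35 -0.31  0.   -0.92 -0.78]
t 26.07 [ 0.5494 -0.0402  0.1297] yaw 147.83 tilt [-0.0008 -0.0016] F [-1.07  0.69  5.2 ] T [0.13 0.32 0.14] gap 0.0262 j [ 0.22  0.35 -0.31  0.   -0.92 -0.78]
```

>>> play_rows(
  deltas=[0,0,0,0.03,0,0,0,0,0,0,0,0],
)

```text
time: 26.32
ee_pos: [0.5494, -0.0402, 0.1297]
eef_rot: [0.203, -0.677, 0.205, 0.677]
wrist_force: [-0.0, 0.0, 3.9]
finger_gap: 0.297
```

Run:
```python
from h import *
pose()
optics.read_camera('side');pose()
optics.read_camera('side');pose()
```

```text
t 26.32 [ 0.5494 -0.0402  0.1297] yaw 146.47 tilt [-0.0008 -0.0017] F [-0.    0.02  3.92] T [0.22 0.38 0.21] gap 0.0258 j [ 0.22  0.35 -0.31  0.   -0.92 -0.81]
t 26.38 [ 0.5494 -0.0402  0.1298] yaw 146.48 tilt [-0.0007 -0.0017] F [-0.95  0.14  5.26] T [0.16 0.35 0.17] gap 0.0261 j [ 0.22  0.35 -0.31  0.   -0.92 -0.81]
t 26.43 [ 0.5494 -0.0402  0.1298] yaw 146.48 tilt [-0.0007 -0.0016] F [-0.81 -0.52  3.61] T [0.18 0.33 0.19] gap 0.0260 j [ 0.22  0.35 -0.31  0.   -0.92 -0.81]
```

>>> play_rows(
  deltas=[0,0,0,-0.1,0,0,0,0,0,-0.1,0,0,0,0,0,-0.08,0,0,0,0,0,0,0,0],
)

```text
time: 26.92
ee_pos: [0.5494, -0.0402, 0.1297]
eef_rot: [0.128, -0.695, 0.129, 0.695]
wrist_force: [-0.6, 0.6, 3.7]
finger_gap: 0.301
```

Run:
```python
from h import *
pose()
optics.read_camera('side');pose()
```

```text
t 26.93 [ 0.5494 -0.0402  0.1297] yaw 159.01 tilt [-0.0006 -0.0015] F [-0.63  0.64  3.71] T [0.15 0.27 0.01] gap 0.0262 j [ 0.22  0.35 -0.31  0.   -0.92 -0.59]
t 26.98 [ 0.5494 -0.0402  0.1297] yaw 158.99 tilt [-0.0006 -0.0016] F [-0.91  0.5   3.68] T [ 0.15  0.22 -0.02] gap 0.0263 j [ 0.22  0.35 -0.31  0.   -0.92 -0.59]
```

>>> play_rows(
  deltas=[-0.02,0,0,0,0,0,-0.05,0,0,0,0,0,-0.15,0,0,0,0,0,-0.3,0,0,0,0,0,-0.35,0,0,0,0,0,-0.35,0,0,0,0,0,0,0,0,0,0,0],
)

```text
time: 27.85
ee_pos: [0.5508, -0.0399, 0.2799]
eef_rot: [-0.129, 0.698, -0.128, -0.693]
wrist_force: [1.2, -0.3, -2.0]
finger_gap: 0.302
```

Run:
```python
from h import *
pose()
plan([.5291,.3173,.275],145.98,n=7)
```

```text
t 27.85 [ 0.5508 -0.0399  0.2799] yaw 159.07 tilt [ 0.0061 -0.0008] F [ 1.19 -0.27 -2.  ] T [ 0.01  0.07 -0.04] gap 0.0263 j [ 0.22  0.22 -0.08  0.   -1.26 -0.59]
7 rows [0.005, -0.388, 0.176, 0.042, -0.001, 0.0, 0.005, -0.382, 0.189, 0.042, -0.001, 0.0, 0.005, -0.376, 0.201, 0.042, -0.001, 0.0, 0.005, -0.369, 0.213, 0.042, -0.001, 0.0, 0.006, -0.362, 0.225, 0.042, -0.001, 0.0, 0.006, -0.354, 0.237, 0.042, -0.001, 0.0, 0.006, -0.346, 0.248, 0.042, -0.001, 0.0]
```

>>> play_rows(
  deltas=[0.005,-0.388,0.176,0.042,-0.001,0.0,0.005,-0.382,0.189,0.042,-0.001,0.0,0.005,-0.376,0.201,0.042,-0.001,0.0,0.005,-0.369,0.213,0.042,-0.001,0.0,0.006,-0.362,0.225,0.042,-0.001,0.0,0.006,-0.354,0.237,0.042,-0.001,0.0,0.006,-0.346,0.248,0.042,-0.001,0.0,0,0,0,0,0,0],
)

```text
time: 28.85
ee_pos: [0.5265, 0.3198, 0.2685]
eef_rot: [0.205, -0.673, 0.208, 0.679]
wrist_force: [-1.0, -0.2, -1.9]
finger_gap: 0.299
```

>>> play_rows(
  deltas=[0,0,0,0,0,0],
)

```text
time: 28.98
ee_pos: [0.5273, 0.3167, 0.2699]
eef_rot: [0.206, -0.673, 0.209, 0.679]
wrist_force: [0.1, -0.6, -0.2]
finger_gap: 0.297
```

Run:
```python
from h import *
pose()
for n in ['top','side']:
    p,d=optics.read_camera(n); cv2.imwrite(f'pics/{n}12.png',p[:,:,::-1]); np.savez(f'{n}12.npz',p=p,d=d)
g=np.load('top12.npz')['p']
th=np.radians(-19.2); ey=np.array([np.cos(th),np.sin(th)]); ex=np.array([ey[1],-ey[0]])
N=400; s=.04/N; jj,ii=np.meshgrid(np.arange(N),np.arange(N)); C=np.array([.5494,-.0394])
W=C+((jj-N/2)*s)[...,None]*ex+((N/2-ii)*s)[...,None]*ey
q=proj('top',np.concatenate([W,np.full((N,N,1),.048)],-1).reshape(-1,3)).astype(np.float32).reshape(N,N,2)
o=cv2.remap(g[:,:,::-1].copy(),q[...,0],q[...,1],cv2.INTER_CUBIC)
b=cv2.resize(g[165:232,375:442,::-1],(400,400),interpolation=cv2.INTER_CUBIC)
cv2.imwrite('pics/rect12.png',np.hstack([o,b]))
plan([.5291,.3173,.275],145.98,n=1)
```

```text
t 28.98 [0.5273 0.3167 0.2699] yaw 145.86 tilt [-0.0084 -0.0014] F [ 0.08 -0.57 -0.19] T [-0.02 -0.01 -0.02] gap 0.0259 j [ 0.8   0.34  0.07 -0.01 -1.3  -1.4 ]
1 rows [-0.034, -0.015, -0.002, -0.004, 0.007, -0.005]
```

View pics/rect12.png

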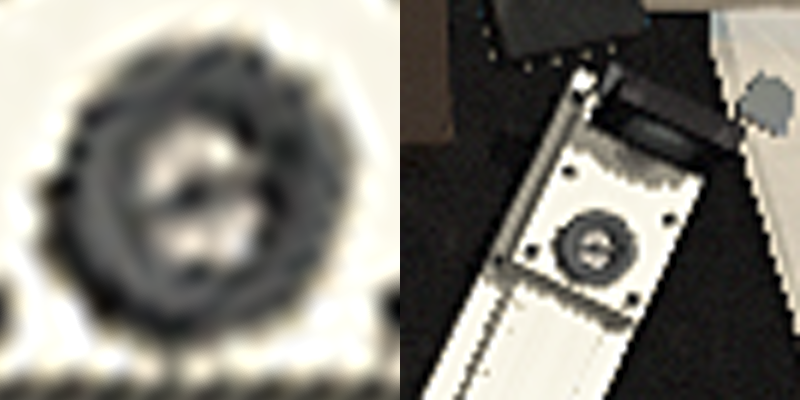

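View pics/side12.png

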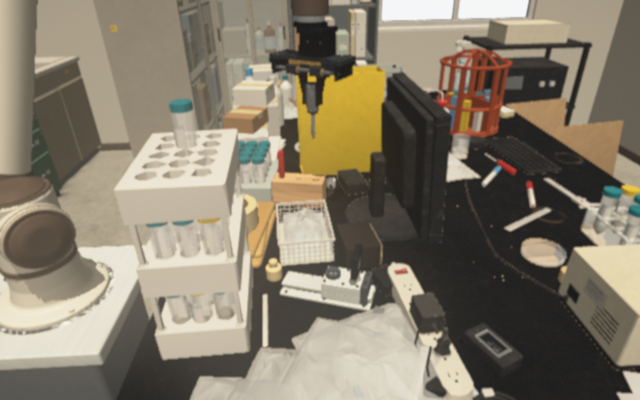

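```bash
cat > slot.py <<'E'
from h import *
import sys
th=np.radians(-19.2); ey=np.array([np.cos(th),np.sin(th)]); ex=np.array([ey[1],-ey[0]])
N=200; s=.02/N; jj,ii=np.meshgrid(np.arange(N),np.arange(N))
X=(jj-N/2)*s; Y=(N/2-ii)*s
for f,C in [('top0',(.4932,-.0191)),('top5',(.5494,-.0394))]+[(a,(.5494,-.0394)) for a in sys.argv[1:]]:
    g=np.load(f+'.npz')['p'].astype(np.float32).mean(2)
    W=np.array(C)+X[...,None]*ex+Y[...,None]*ey
    q=proj('top',np.concatenate([W,np.full((N,N,1),.048)],-1).reshape(-1,3)).astype(np.float32).reshape(N,N,2)
    o=cv2.remap(g,q[...,0],q[...,1],cv2.INTER_CUBIC)
    res=[]
    for a in range(-40,140,2):
        r=np.radians(a) # clockwise from y (x to right in view from above? ex = y x z -> right)
        b=(-1e9,)
        for cx in np.arange(-.0015,.0016,.0005):
          for cy in np.arange(-.0015,.0016,.0005):
            u=(X-cx)*np.cos(r)-(Y-cy)*np.sin(r)   # across slot
            rr=np.hypot(X-cx,Y-cy); m=rr<.0045
            band=m&(abs(u)<.0012); out=m&(abs(u)>.002)
            sc=o[out].mean()-o[band].mean()
            if sc>b[0]: b=(sc,cx,cy)
        res.append((b[0],a,b[1],b[2]))
    res.sort(reverse=True); print(f,[(round(float(x[0]),1),x[1]) for x in res[:8]])
E
python3 slot.py top12
```

```text
top0 [(108.5, 0), (106.7, -2), (106.5, -4), (105.8, -6), (105.5, 2), (104.7, -8), (104.6, 4), (103.2, -10)]
top5 [(110.1, -6), (110.0, -8), (109.7, -4), (109.7, 0), (109.6, -10), (108.9, -2), (108.6, -12), (107.1, -14)]
top12 [(96.1, 76), (95.9, 78), (95.7, 74), (95.4, 80), (95.1, 72), (94.8, 70), (94.5, 82), (94.2, 68)]
```

>>> play_rows(
  deltas=[-0.02,-0.015,-0.002,-0.004,0.007,-0.005,0,0,0,0,0,0,0,0,0,0,0,0],
)

```text
time: 29.45
ee_pos: [0.5293, 0.3182, 0.274]
eef_rot: [-0.207, 0.676, -0.206, -0.676]
wrist_force: [-0.5, -0.7, -1.1]
finger_gap: 0.306
```

Run:
```python
from h import *
pose()
a=plan([.5291,.3173,.17],145.98,n=3)
p=cv2.imread('pics/side12.png'); cv2.imwrite('pics/sidez12.png',cv2.resize(p[50:210,250:380],None,fx=3.7,fy=3.7,interpolation=cv2.INTER_CUBIC))
```

```text
t 29.45 [0.5293 0.3182 0.274 ] yaw 146.00 tilt [0.0012 0.0013] F [-0.51 -0.69 -1.07] T [ 0.03  0.09 -0.02] gap 0.0266 j [ 0.8   0.34  0.07 -0.   -1.3  -1.4 ]
3 rows [0.289, 0.003, -0.001, 0.0, -0.0, 0.001, 0.289, 0.003, -0.001, 0.0, -0.0, 0.001, 0.289, 0.003, -0.001, 0.0, -0.0, 0.001]
```

View pics/sidez12.png

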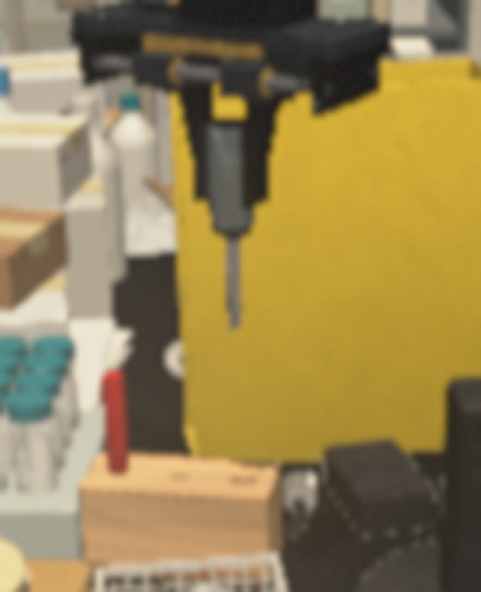

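>>> play_rows(
  deltas=[0.23,0.003,-0.001,0,0,0.001,0.23,0.003,-0.001,0,0,0.001,0.23,0.003,-0.001,0,0,0.001,0.2,0,0,0,0,0,0,0,0,0,0,0,0,0,0,0,0,0,0,0,0,0,0,0],
)

```text
time: 30.32
ee_pos: [0.5296, 0.3181, 0.1685]
eef_rot: [-0.207, 0.677, -0.206, -0.676]
wrist_force: [-0.3, 0.1, -2.5]
finger_gap: 0.302
```

Run:
```python
from h import *
pose()
p,d=optics.read_camera('side'); p=p[:,:,::-1].copy()
cv2.imwrite('pics/sidez13.png',cv2.resize(p[120:210,270:360],None,fx=6,fy=6,interpolation=cv2.INTER_CUBIC))
plan([.5291,.3173,.095],145.98,n=5)
```

```text
t 30.32 [0.5296 0.3181 0.1685] yaw 146.04 tilt [0.0019 0.0009] F [-0.29  0.1  -2.47] T [0.03 0.01 0.02] gap 0.0262 j [ 0.8   0.41 -0.09  0.   -1.07 -1.4 ]
5 rows [0.122, 0.001, 0.0, 0.0, -0.0, 0.0, 0.122, 0.001, -0.0, 0.0, -0.0, 0.0, 0.122, 0.001, -0.0, 0.0, -0.0, 0.0, 0.122, 0.001, -0.0, 0.0, -0.0, 0.0, 0.122, 0.001, -0.0, 0.0, -0.0, 0.0]
```

View pics/sidez13.png

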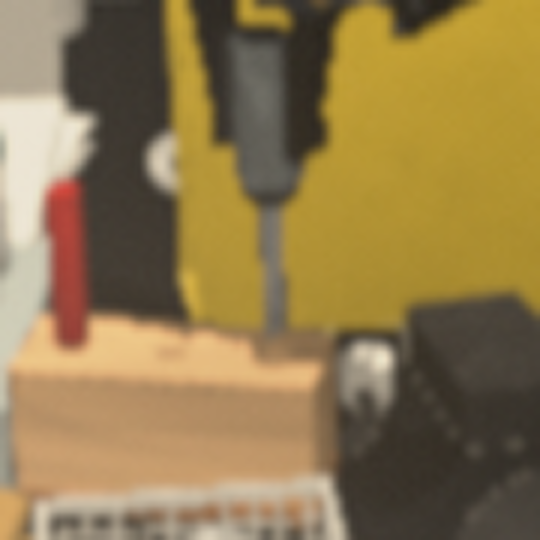

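Run:
```python
from h import *
print(proj('side',np.array([[.4855,.3275,.073],[.5295,.3178,.073],[.5296,.3181,.0826],[.5296,.3181,.0126+.0700+.04]])))
g=np.load('top12.npz')['p'][150:260,200:280,::-1]
cv2.imwrite('pics/topz12.png',cv2.resize(g,None,fx=5.4,fy=5.4,interpolation=cv2.INTER_CUBIC))
p=cv2.imread('pics/side12.png'); cv2.imwrite('pics/hole12.png',cv2.resize(p[165:200,270:330],None,fx=12,fy=12,interpolation=cv2.INTER_CUBIC))
```

```text
[[298.7240945  177.9439043 ]
 [315.66191769 178.89618194]
 [315.59283151 175.502668  ]
 [315.15200439 161.26591342]]
```

View pics/topz12.png

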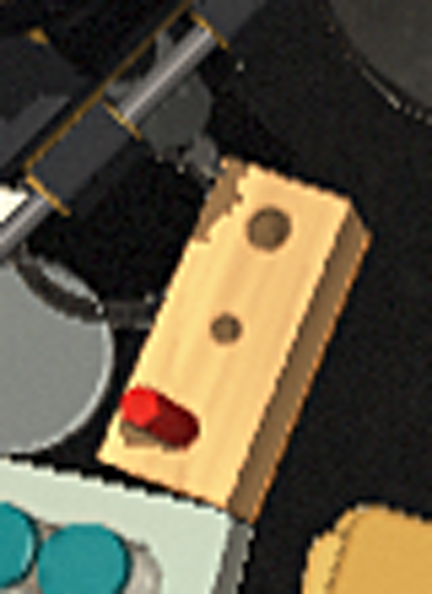

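View pics/hole12.png

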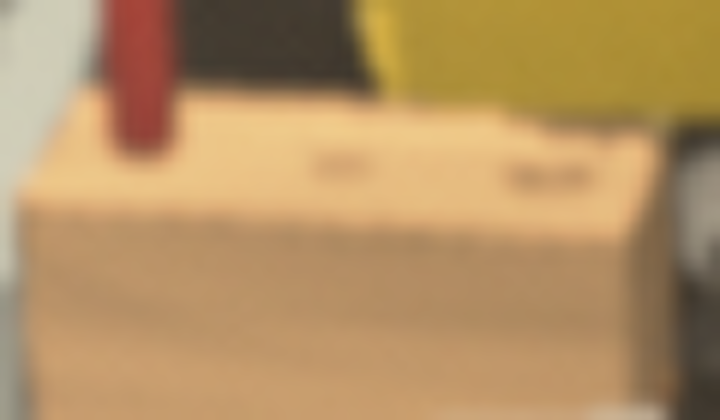

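Run:
```python
from h import *
print(pz('top',200+269/5.4-.4,150+228/5.4-.4,.073))
```

```text
[0.52987794 0.3174177  0.073     ]
```

>>> play_rows(
  deltas=[0.08,0,0,0,0,0,0.08,0,0,0,0,0,0.08,0,0,0,0,0,0,0,0,0,0,0],
)

```text
time: 30.88
ee_pos: [0.5284, 0.317, 0.1367]
eef_rot: [0.205, -0.676, 0.208, 0.677]
wrist_force: [0.5, -0.5, -1.7]
finger_gap: 0.301
```

Tip is in the hole with no contact force. Continue down.

>>> play_rows(
  deltas=[0.1,0,0,0,0,0,0.1,0,0,0,0,0,0.08,0,0,0,0,0,0,0,0,0,0,0,0,0,0,0,0,0],
)

```text
time: 31.5
ee_pos: [0.5292, 0.3177, 0.1048]
eef_rot: [-0.206, 0.676, -0.207, -0.676]
wrist_force: [0.9, 0.1, -1.0]
finger_gap: 0.303
```

Run:
```python
from h import *
pose()
```

```text
t 31.50 [0.5292 0.3177 0.1048] yaw 146.04 tilt [ 0.0003 -0.0007] F [ 0.87  0.08 -0.97] T [0.   0.02 0.01] gap 0.0264 j [ 0.8   0.47 -0.17  0.   -0.93 -1.4 ]
```

>>> play_rows(
  deltas=[0.04,0,0,0,0,0,0.04,0,0,0,0,0,0,0,0,0,0,0],
)

```text
time: 31.88
ee_pos: [0.5287, 0.3172, 0.0944]
eef_rot: [0.206, -0.676, 0.207, 0.676]
wrist_force: [0.6, -0.3, -1.5]
finger_gap: 0.301
```

>>> play_rows(
  deltas=[0.01,0,0,0,0,0,0,0,0,0,0,0],
)

```text
time: 32.12
ee_pos: [0.529, 0.3175, 0.0938]
eef_rot: [-0.206, 0.676, -0.207, -0.676]
wrist_force: [0.2, -0.5, -2.1]
finger_gap: 0.299
```

>>> play_rows(
  deltas=[0.01,0,0,0,0,0,0,0,0,0,0,0],
)

```text
time: 32.38
ee_pos: [0.5291, 0.3176, 0.093]
eef_rot: [-0.206, 0.676, -0.207, -0.676]
wrist_force: [0.0, 0.0, 1.0]
finger_gap: 0.302
```

Seated (contact at z = 0.093, the original height). Open and rise.

>>> play_rows(
  deltas=[0,0,0,0,0,0,0,0,0,0,0,0,0,0,0,0,0,0,0,0,0,0,0,0],
  gripper=0.4,
)

```text
time: 32.88
ee_pos: [0.529, 0.3175, 0.0926]
eef_rot: [-0.206, 0.676, -0.207, -0.676]
wrist_force: [-0.2, -0.0, -0.2]
finger_gap: 0.653
```

>>> play_rows(
  deltas=[-0.1,0,0,0,0,0,-0.3,0,0,0,0,0,-0.4,0,0,0,0,0,-0.4,0,0,0,0,0,-0.3,0,0,0,0,0,0,0,0,0,0,0],
)

```text
time: 33.62
ee_pos: [0.5304, 0.3185, 0.2777]
eef_rot: [-0.209, 0.678, -0.204, -0.674]
wrist_force: [0.3, -0.1, 0.1]
finger_gap: 0.697
```

```bash
python3 - <<'E'
from h import *
pose()
for n in ['top','side']:
    p,d=optics.read_camera(n); cv2.imwrite(f'pics/{n}14.png',p[:,:,::-1]); np.savez(f'{n}14.npz',p=p,d=d)
g=np.load('side14.npz')['p'][120:320,250:400,::-1]
cv2.imwrite('pics/sidez14.png',cv2.resize(g,None,fx=3,fy=3,interpolation=cv2.INTER_CUBIC))
P=cloud('side',np.load('side14.npz')['d']);v,u=np.mgrid[0:400,0:640]
k=(u>308)&(u<324)&(v>140)&(v<182)&(P[...,2]>.08)&(P[...,1]<.36); Q=P[k]
print('top z',np.sort(Q[:,2])[-5:],[Q[(Q[:,2]>a)&(Q[:,2]<a+.02)].mean(0).round(4) for a in (.08,.1,.12)])
E
python3 slot.py top14
```

```text
t 33.62 [0.5304 0.3185 0.2777] yaw 146.05 tilt [0.0069 0.0049] F [ 0.31 -0.06  0.06] T [ 0.05  0.05 -0.01] gap 0.0606 j [ 0.8   0.34  0.08  0.   -1.3  -1.4 ]
top z [0.14449732 0.14463782 0.14489884 0.55272915 0.55272915] [array([0.5279, 0.3059, 0.0904]), array([0.5276, 0.3065, 0.1101]), array([0.5281, 0.3065, 0.1305])]
top0 [(108.5, 0), (106.7, -2), (106.5, -4), (105.8, -6), (105.5, 2), (104.7, -8), (104.6, 4), (103.2, -10)]
top5 [(110.1, -6), (110.0, -8), (109.7, -4), (109.7, 0), (109.6, -10), (108.9, -2), (108.6, -12), (107.1, -14)]
top14 [(97.0, 76), (96.8, 78), (96.6, 74), (96.3, 80), (96.0, 72), (95.7, 70), (95.3, 82), (95.0, 68)]
```

View pics/sidez14.png

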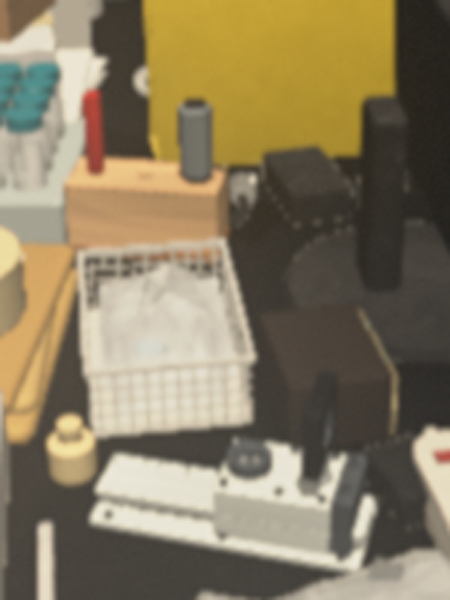

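View pics/top14.png

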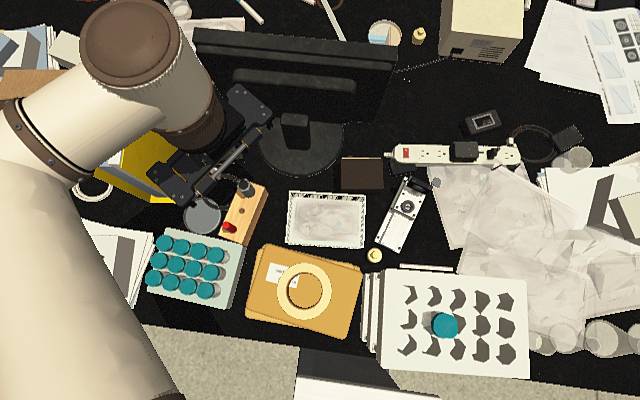

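```bash
cat > sim.py <<'E'
from h import *
from scipy.optimize import minimize
th=np.radians(-19.2); ey=np.array([np.cos(th),np.sin(th)]); ex=np.array([ey[1],-ey[0]])
u0,u1,v0,v1=401,416,199,214; S=7
uu,vv=np.meshgrid(np.arange(u0-.5+.5/S,u1-.5,1/S),np.arange(v0-.5+.5/S,v1-.5,1/S))
c=CAL['top']; D=np.stack([(uu-c['cx'])/c['fx'],-(vv-c['cy'])/c['fy'],-np.ones_like(uu)],-1)
D=rot(c['orientation']).apply(D.reshape(-1,3)); E=c['eye']
def at(z): p=E+D*((z-E[2])/D[:,2])[:,None]; return p[:,:2]
A={z:at(z) for z in (.054,.0525,.051,.048,.044)}
def loc(z,C): q=A[z]-C; return q@ex,q@ey
def render(C,ang,L,lv):
    bg,ring,head,sh,fl=lv
    x,y=loc(.054,C); r=np.hypot(x,y)
    I=np.where(r<.0145,ring,bg)
    x2,y2=loc(.051,C); inb=(r<.010)&(np.hypot(x2,y2)<.007)
    x,y=loc(.048,C); vis=inb&(np.hypot(x,y)<.0068)
    # shadow: trace toward light L (dx,dy per unit z, in rail axes)
    s=np.zeros_like(x,bool)
    for h,R0 in ((.003,.007),(.006,.010)): s|=np.hypot(x+L[0]*h,y+L[1]*h)>R0
    t=np.radians(ang); n=x*np.cos(t)-y*np.sin(t)
    slot=abs(n)<.0017
    I=np.where(inb,sh,I); hv=np.where(s,sh,head)
    # slot: see floor or wall
    xf,yf=loc(.044,C); nf=xf*np.cos(t)-yf*np.sin(t); floor=abs(nf)<.0017
    Ln=L[0]*np.cos(t)-L[1]*np.sin(t)
    litf=floor&(abs(nf+Ln*.004)<.0017)
    sv=np.where(litf,head*.8,fl)
    I=np.where(vis,np.where(slot,sv,hv),I)
    n_=len(np.arange(u0-.5+.5/S,u1-.5,1/S)); I=I.reshape(-1,n_)
    k=(v1-v0); I=I.reshape(k,S,-1,S).mean((1,3))
    return cv2.GaussianBlur(I.astype(np.float32),(0,0),.5)
imgs={f:np.load(f+'.npz')['p'][v0:v1,u0:u1].astype(float).mean(2) for f in ('top5','top14')}
yy,xx=np.mgrid[v0:v1,u0:u1]; pc=proj('top',np.array([.5494,-.0394,.05])); M=np.hypot(xx-pc[0],yy-pc[1])<5.0
def cost(p,a,f):
    C=p[:2]*1e-3+np.array([.5494,-.0394]); I=render(C,a,p[2:4],[235,p[4]*100,p[5]*100,p[6]*100,p[7]*100])
    return ((I-imgs[f])[M]**2).mean()
for f,angs in (('top5',range(-12,37,4)),('top14',range(60,105,4))):
    for a in angs:
        b=min((minimize(cost,[0,0,l0,l1,.9,2.2,.4,.5],args=(a,f),method='Nelder-Mead',options=dict(maxiter=500)) for l0,l1 in ((.8,.5),(.3,.8),(.8,-.3))),key=lambda r:r.fun)
        print(f,a,round(b.fun,1),b.x.round(2))
E
python3 sim.py
```

```text
top5 -12 674.7 [-0.    0.    0.34  0.24  0.71  2.18  0.93 -0.07]
top5 -8 672.3 [-0.    0.    0.44  0.21  0.73  2.2   0.67 -0.04]
top5 -4 661.5 [ 0.    0.    0.39  0.13  0.72  2.14  0.99 -0.19]
top5 0 716.7 [ 0.   -0.    0.44  0.43  0.71  2.13  1.26 -0.07]
top5 4 776.8 [-0.   -0.    0.31 -0.24  0.73  2.11  0.7  -0.63]
top5 8 899.5 [ 0.    0.01  0.45 -0.11  0.72  2.07  0.99  0.04]
top5 12 993.6 [ 0.01 -0.    0.23 -0.16  0.73  1.98  0.66 -0.58]
top5 16 1127.6 [ 0.    0.    0.25 -0.28  0.73  1.9   0.75  0.14]
top5 20 1208.7 [ 0.01 -0.    0.23 -0.31  0.75  1.89  0.22  0.29]
top5 24 1270.3 [ 0.    0.    0.3  -0.26  0.73  1.9   0.69  0.17]
top5 28 1300.8 [ 0.   -0.    0.13 -0.38  0.74  1.81  0.62  0.44]
top5 32 1347.7 [ 0.    0.01  0.11 -0.36  0.75  1.85  0.24  0.2 ]
top5 36 1382.7 [ 0.   -0.   -0.02  0.52  0.73  1.84  0.78  0.66]
top14 60 809.8 [ 0.    0.01  0.31 -0.34  0.75  2.11  0.29  0.21]
top14 64 743.0 [ 0.   -0.    0.24  0.2   0.72  2.04  0.68 -0.59]
top14 68 763.8 [ 0.01 -0.   -0.28  0.35  0.72  2.14  0.92  0.52]
top14 72 663.0 [-0.    0.01 -0.08  0.39  0.71  2.21  1.13  0.08]
top14 76 606.7 [ 0.    0.    0.24  0.26  0.71  2.16  0.93 -0.39]
top14 80 568.1 [ 0.02 -0.01  0.   -0.36  0.75  2.35 -0.02 -1.65]
top14 84 693.2 [ 0.   -0.    0.24  0.29  0.71  2.12  1.1   0.18]
top14 88 802.9 [ 0.   -0.    0.35  0.31  0.73  2.09  0.69  0.57]
top14 92 846.2 [0.   0.   0.36 0.25 0.73 2.11 0.56 0.54]
top14 96 877.1 [0.01 0.   0.33 0.13 0.73 2.08 0.58 0.11]
top14 100 949.2 [0.   0.   0.3  0.1  0.73 1.99 0.57 0.57]
top14 104 1016.0 [0.   0.   0.33 0.06 0.73 1.95 0.61 0.65]
```

Run:
```python
from h import *
P=cloud('top',np.load('top14.npz')['d']);Z=P[...,2];v,u=np.mgrid[0:400,0:640]
k=(u>370)&(u<440)&(v>165)&(v<260)&(Z>.1)&(Z<.116); print(cv2.minAreaRect((P[k][:,:2]*1000).astype(np.float32)))
for t in ['petri_dish','white_bush','brass_weight','tweezers','clear_block']:
    for m in models.silhouettes('top',t)[:2]: print(t,round(m['conf'],2),np.round(m['position']))
pose(); print(job.close_job())
```

```text
((590.6395874023438, -53.81768798828125), (47.62452697753906, 12.471582412719727), 70.86434173583984)
petri_dish 0.56 [216. 203.]
white_bush 0.48 [198. 411.]
white_bush 0.4 [172. 214.]
brass_weight 0.51 [256. 372.]
tweezers 0.69 [266. 423.]
t 33.98 [0.5287 0.3173 0.2714] yaw 146.03 tilt [-0.002  -0.0026] F [ 1.18 -0.05 -0.01] T [ 0.05  0.09 -0.05] gap 0.0609 j [ 0.8   0.34  0.07  0.   -1.3  -1.4 ]
the job is handed in; nothing more can be done
None
```

I slid the carrier against the stop and turned the lock screw home. The screwdriver is back in its hole and released, and the job was handed in at about 34 s.

- **Carrier:** it stopped firmly at the end of its travel. The last picture shows the lens frame within 0.2 mm of where it sat before I turned the screw.
- **Lock screw:** the blade touched bottom exactly at slot depth, with about 5 N of press. I turned it clockwise until the torque rose to about 0.19 N m, well over the 0.1 N m the screw needs, and it dropped to zero when I backed off.
- **Screwdriver:** it touched down at the height I picked it up from. Its top reads 0.1445 m, as at the start, and it stands upright.
- **Bystanders:** the petri dish, white bush, brass weight and tweezers are where they were, within a pixel or two. The networks never found the clear block, so I did not check it.

**One check that disagreed:** the camera puts the slot at about 76–80° clockwise of the rail's y, short of the expected 86°. The slot is only about 1.5 pixels wide in that picture. The same estimate read about 5° low at the start, below the 0° that was possible. Corrected for that, the slot is at about 83–86°, which agrees with the torque. The limit is about 79°, so I took the screw as home, but I had no direct reading of it.

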